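# Nest the pastry cutters on their storage trays

### The job

Put the pastry cutters away in two nests: the three round ones on the round wooden tray and the two square ones on the square wooden tray. In each nest the smallest goes down first and every larger one is set down over the smaller, all standing flat on the tray floor, in the middle of the tray and with their handles in line. Leave the salt mill, the timer and the jar where they stand.

Things in the scene. Friction and masses are not known exactly. Their poses are not given: they have to be found in the camera images.
- round_small_grip (a point): Small round pastry cutter, loose: bottomless steel ring, outside diameter 46 mm, 28 mm tall, wall 2 mm. Straps 14 mm wide rise at its -x and +x edges to a black handle bar (14 wide, 8 thick, 46 mm long) along x. Overall height 54 mm. This point: middle of the bar, 50 mm above the lower rim, on the axis; z up. Pinch the bar across its width from above. About 0.1 kg.
- round_medium_grip (a point): Medium round pastry cutter, loose: bottomless steel ring, outside diameter 72 mm, 28 mm tall, wall 2 mm. Straps 14 mm wide rise at its -x and +x edges to a black handle bar (14 wide, 8 thick, 72 mm long) along x. Overall height 76 mm. This point: middle of the bar, 72 mm above the lower rim, on the axis; z up. Pinch the bar across its width from above. About 0.1 kg.
- round_large_grip (a point): Large round pastry cutter, loose: bottomless steel ring, outside diameter 98 mm, 28 mm tall, wall 2 mm. Straps 14 mm wide rise at its -x and +x edges to a black handle bar (14 wide, 8 thick, 98 mm long) along x. Overall height 98 mm. This point: middle of the bar, 94 mm above the lower rim, on the axis; z up. Pinch the bar across its width from above. About 0.1 kg.
- square_small_grip (a point): Small square pastry cutter, loose: bottomless steel square, 46 mm wide outside, 28 mm tall, wall 2 mm. Straps 14 mm wide rise at its -x and +x edges to a black handle bar (14 wide, 8 thick, 46 mm long) along x. Overall height 54 mm. This point: middle of the bar, 50 mm above the lower rim, on the axis; z up. Pinch the bar across its width from above. About 0.1 kg.
- square_large_grip (a point): Large square pastry cutter, loose: bottomless steel square, 74 mm wide outside, 28 mm tall, wall 2 mm. Straps 14 mm wide rise at its -x and +x edges to a black handle bar (14 wide, 8 thick, 74 mm long) along x. Overall height 76 mm. This point: middle of the bar, 72 mm above the lower rim, on the axis; z up. Pinch the bar across its width from above. About 0.1 kg.
- round_tray: Round wooden tray, fixed to the worktop, 126 mm diameter, 9 mm tall overall with a rim 4 mm thick; inside, a flat floor 118 mm across, 4 mm above the worktop. Origin: centre of its underside, z up.
- square_tray: Square wooden tray, fixed to the worktop, 116 mm wide, 9 mm tall overall with a rim 4 mm thick; inside, a flat floor 108 mm wide, 4 mm above the worktop. Origin: centre of its underside, z up, x and y along its sides.
- salt_mill: Small dark wooden salt mill, loose bystander, 34 mm diameter, 78 mm tall, between the things; origin at the centre of its underside.
- timer: White round kitchen timer with a grey bar knob, loose bystander, 44 mm diameter, 39 mm tall; origin at the centre of its underside.
- jar: Small jar with a steel cap, loose bystander, 42 mm diameter, 60 mm tall; origin at the centre of its underside.
Mind the look-alikes: they are no part of the job. What is shaped like the square_tray but blue or purple is not meant.

How it is judged:
By the outcome, as a careful person would: the job done as asked, in the order asked, and still so for the second after the job is handed in, with the robot touching nothing.
It also fails if it takes over 136 s, if anything falls off the work surface, if the arm or the gripper's body presses on something with over 40 N, if the wrist force passes 120 N, or if a joint passes its speed limit or range.

### The arm

A 6-joint arm with a two-finger parallel gripper is mounted at the origin on the work surface. World frame = base frame: x ahead of the robot, y to its left, z up, the work surface at z = 0. Lengths are in mm, angles in rad, forces in N, time in s.
With the tool pointing down it reaches from about 400 to 925 mm from the base axis. Payload 12.5 kg.
Tool frame: the origin (TCP) lies midway between the tips of the shut fingers; the grasp point (between the pads) lies 19 mm behind it; z points along the fingers, y is the direction in which the jaws open and shut (so a half turn about z gives the same grasp; the last joint's range is limited). The gripper opens to 95 mm and grips with 3 to 60 N. Pads are 20 mm wide; open, the fingers measure 119 mm over their backs; the gripper's body (75 mm by 180 mm) begins 59 mm behind the grasp point.
Start: joints at [-1.231, 0.491, 1.559, -0, 1.092, -0.106], TCP at [269.512, -563.924, 214.661] pointing down, gripper open.
Joint ranges: [-3.1, 3.1], [-0.84, 2.19], [0.05, 2.79], [-1.13, 4.28], [0.06, 2.93], [-2.69, 2.69]. Speed limits (rad/s): [2.22, 2.22, 2.79, 3.14, 3.14, 3.14].

### API

Orientations are given as [roll, pitch, yaw] about the fixed x, y, z axes, in that order (R = Rz(yaw) Ry(pitch) Rx(roll)).
In Python, from cell import env gives the robot as it stands.
- The arm moves only by the tool drive_tool, never from a script. Its argument "increments" is a list of rows, each a list of 2 entries, a list of its own where there are three numbers: the shift along the tool's x, y, z as a fraction of full scale, then the turn, a rotation vector about the tool's x, y, z as a fraction of full scale. In form: [[[x, y, z], [ax, ay, az]], ...]. A call has 1 to 5 rows; each row shifts and turns the commanded pose from where the row before left it, along the tool's axes as they then stand; what a row does not reach is not made up. Full scale, the value 1, is 30 mm for a shift and 0.08 rad for a turn. A row lasts 1/12 s, in which the tool goes at most 41.7 mm and 7.16 degrees, less where a joint would pass 70% of its speed; a pose out of reach is approached as far as the arm can. A call with a number of a shift or a turn outside -1 to 1 is refused whole. A call with a gripper value outside its range is refused whole. "jaw" is the opening, from -1 (shut) to 1 (fully open), so that 0 is half open, set as the call begins (left out, the last holds). The fingers move at their own pace and stop on an object; the grip force is fixed at half the most. Time passes only in rows, so rows that do not move let the fingers close. It gives the time, the measured TCP pose, the force and the opening at its end, in the units of the state.
- env.state(): the state, without advancing time (a new reading comes with each control period).
- env.read_camera(name): name is "scene" or "top" or "wrist"; returns a dict with "pixels" (420x560x3 uint8, blue, green, red), "vertical_fov" (degrees; the focal length in pixels is half the picture's height over the tangent of half this angle, whatever the lens; pixels are square), "cx", "cy" (the principal point, pixels), "k1" (the pictures are not rectified: a ray, as slopes to the right and down, at radius r is drawn at 1 + k1 r^2 times it, then the intrinsics apply), "world_to_cam" (4x4, takes a point from world to camera coordinates). Camera axes: x right, y down, z forward; pixel columns grow to the right and rows downward; lengths in mm; the calibration is good to about 2 mm. A picture is of the moment at which its call begins. There is no depth.
- env.job_done(): hands the job in, once; it reports no verdict.
Trained networks look in a picture, given as the dict that the camera call returned (one of the last four; its "shot" number tells which), for a name from the list of things; names that differ only in an ending like _2 or _b are one class to them, and where a whole thing is asked for, a point or a joint stands for the part that bears it (a point fixed in the world has none). Each returns a list of dicts, best first, with "score" (0 to 1); they miss things now and then, are a little off and sometimes report something else, mostly with a low value. They report only what shows in the picture. A call takes as long as a camera call. They do not tell look-alikes from the thing itself.
- env.boxes_of(target, picture): "point" ([x, y, z] in mm, in world coordinates, good to about 4 mm: the middle of the surface that is visible of it).
- env.tip_of(target, picture): "point" ([x, y, z] in mm, in world coordinates, good to about 4 mm: a listed point, or the origin of a listed thing).
The state is a dict: "t": time; "joints": joint angles; "qvel": joint speeds; "tau": joint torques, N m; "eef_pos": TCP position; "tcp_rot": TCP orientation; "ft_force": force on the tool from outside, world axes, zero at the start; "moment": the same for the moment, N m; "opening": opening from 0.0 (shut) to 1.0 (fully open).
Only numpy, scipy, OpenCV 4.12 (cv2) and the standard library are available. Lean on these libraries where they do the work, as an engineer would, in place of code of your own. Each camera call takes 0.05 s, during which the arm holds its last target.

## Working session

There is one attempt and no reset: what is moved stays moved. The work goes in short steps, Python scripts to look and compute and a tool call to move; the robot and the scene stay as the last step left them, time stands still between calls to the robot, and variables do not carry over. Pictures are saved under pics/ and viewed, and the job is handed in when it is done.

Besides the shell and the picture viewer there is one more tool, called after "Request:" by a JSON object that holds its "op" and its "data". drive_tool: Moves the arm, as the interface text tells. Its arguments: {"type":"object","properties":{"increments":{"type":"array","items":{"type":"array"}},"jaw":{"type":"number"}},"required":["increments"]}

```bash
ls; mkdir -p pics; cat > h.py <<'E'
from cell import env
import cv2, numpy as np
def shot(n,f):
    p=env.read_camera(n); cv2.imwrite('pics/'+f,p['pixels']); return p
def K(p):
    f=210/np.tan(np.radians(p['vertical_fov'])/2); return f
def proj(p,X):
    W=np.array(p['world_to_cam']); c=W[:3,:3]@np.array(X)+W[:3,3]; s=c[:2]/c[2]; s=s*(1+p['k1']*(s@s)); return s*K(p)+[p['cx'],p['cy']]
def ray(p,uv,z):
    d=(np.array(uv,float)-[p['cx'],p['cy']])/K(p); s=d.copy()
    for _ in range(20): s=d/(1+p['k1']*(s@s))
    W=np.array(p['world_to_cam']); R=W[:3,:3]; o=-R.T@W[:3,3]; v=R.T@np.array([s[0],s[1],1]); return o+v*(z-o[2])/v[2]
E
python3 - <<'E'
from h import *
s=env.state(); print(s)
names="round_small_grip round_medium_grip round_large_grip square_small_grip square_large_grip round_tray square_tray salt_mill timer jar".split()
for n in ['top','scene']:
    p=shot(n,n+'0.png'); print(n,p['vertical_fov'],p['cx'],p['cy'],p['k1'],np.array(p['world_to_cam']).round(3).tolist())
    for m in names:
        r=env.tip_of(m,p); print(m,[(np.round(q['point'],0).tolist(),round(q['score'],2)) for q in r[:3]])
print(env.state()['t'])
E
```

```text
pics
{'t': 0.0, 'joints': array([-1.23064282e+00,  4.91558809e-01,  1.55948518e+00, -2.34412009e-05,
        1.09169194e+00, -1.05597025e-01]), 'qvel': array([ 0.00095955,  0.00107189, -0.00147024,  0.00062236,  0.00013325,
       -0.0004367 ]), 'tau': array([-4.52114373e-04, -6.12638998e+01, -2.58175921e+01,  6.92362594e-02,
        4.82550357e-02, -1.06609316e-04]), 'eef_pos': array([ 269.38923662, -563.67473725,  214.04991183]), 'tcp_rot': array([-3.14045356e+00, -9.98284700e-05,  4.45761292e-01]), 'ft_force': array([ 0.09079969, -0.2455005 ,  0.05205356]), 'moment': array([-0.01516422, -0.01459243, -0.03973851]), 'opening': 0.9986924345134566}
top 54.65637988424459 277.99616782801195 209.01010722227787 -0.04368144547118502 [[0.027, -1.0, -0.013, 6.331], [-0.983, -0.024, -0.182, 489.363], [0.182, 0.018, -0.983, 942.134], [0.0, 0.0, 0.0, 1.0]]
round_small_grip [([467.0, -191.0, 51.0], 0.68)]
round_medium_grip [([528.0, -401.0, 70.0], 0.83)]
round_large_grip [([505.0, 374.0, 96.0], 0.63)]
square_small_grip []
square_large_grip [([434.0, 23.0, 76.0], 0.73)]
round_tray []
square_tray 
[... 269 characters left out ...]
47 214.74355227295354 0.03193636111968807 [[-0.382, 0.924, -0.021, 203.269], [0.541, 0.205, -0.816, -183.643], [-0.75, -0.323, -0.578, 1316.018], [0.0, 0.0, 0.0, 1.0]]
round_small_grip []
round_medium_grip [([526.0, -406.0, 73.0], 0.58), ([433.0, 27.0, 69.0], 0.21)]
round_large_grip [([504.0, 378.0, 95.0], 0.81)]
square_small_grip [([438.0, 220.0, 48.0], 0.97)]
square_large_grip [([431.0, 25.0, 69.0], 0.85)]
round_tray [([625.0, -98.0, -2.0], 0.57)]
square_tray [([297.0, -193.0, -5.0], 0.98), ([334.0, 361.0, 1.0], 0.97), ([655.0, 93.0, -1.0], 0.68)]
salt_mill [([549.0, -4.0, -1.0], 0.93)]
timer [([636.0, 264.0, -2.0], 0.64), ([652.0, 93.0, 0.0], 0.41)]
jar [([614.0, -268.0, -2.0], 0.77)]
1.1
```

View pics/top0.png

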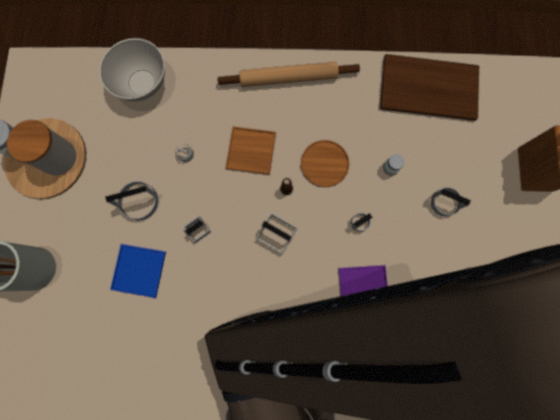

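View pics/scene0.png

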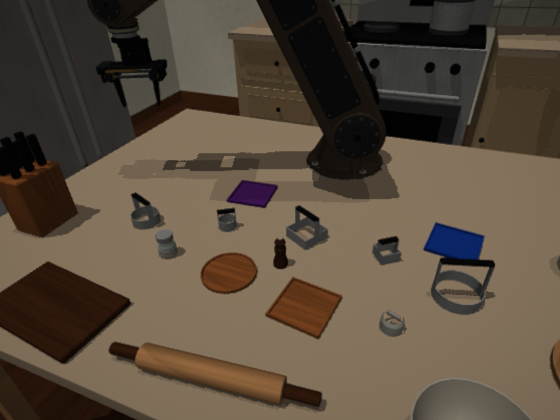

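```bash
python3 - <<'E'
import cv2,numpy as np
im=cv2.imread('pics/top0.png')
def c(x,y,w,n,k):
    return cv2.resize(im[y:y+w,x:x+w],(k*w,k*w),interpolation=cv2.INTER_CUBIC)
rows=[(100,165,64),(172,205,64),(245,205,64),(335,195,64),(420,170,64),(220,118,64)]
t=[c(x,y,w,0,4) for x,y,w in rows]
cv2.imwrite('pics/z.png',np.vstack([np.hstack(t[:3]),np.hstack(t[3:])]))
E
```

```text
(no output)
```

View pics/z.png

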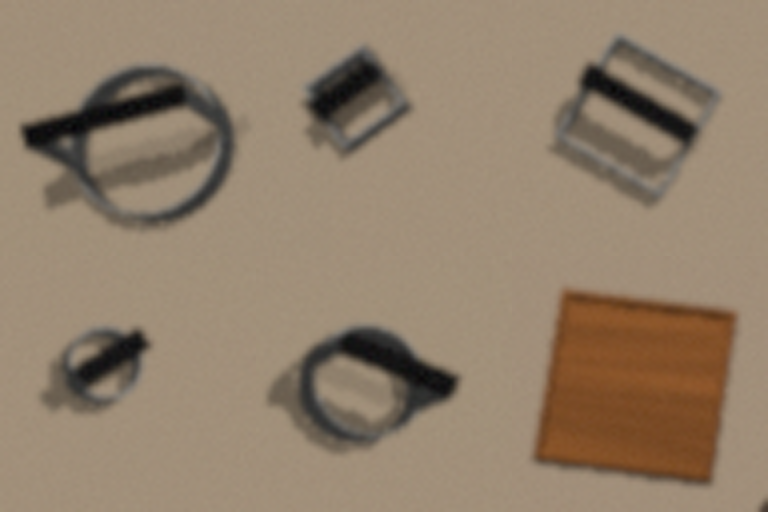

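```bash
cat > meas.py <<'E'
from h import *
def bar(p,X,zg,L):
    # X approx grip; find dark blob
    c=proj(p,X); im=p['pixels'].max(2).astype(int)
    m=(im<48).astype(np.uint8); n,l,st,ce=cv2.connectedComponentsWithStats(m)
    best=min([i for i in range(1,n) if 15<st[i,4]<4000],key=lambda i:np.hypot(*(ce[i]-c)))
    ys,xs=np.where(l==best); pts=np.stack([xs,ys],1).astype(np.float32)
    W=np.array([ray(p,u,zg+3)[:2] for u in pts],np.float32)
    (cx,cy),(w,h),a=cv2.minAreaRect(W)
    a=np.radians(a)
    if h>w: a+=np.pi/2; w,h=h,w
    a=(a+np.pi/2)%np.pi-np.pi/2
    return np.round([cx,cy],1),round(float(a),3),round(w),round(h)
def tray(p,X,z=9):
    c=proj(p,X).astype(int); hsv=cv2.cvtColor(p['pixels'],cv2.COLOR_BGR2HSV)
    h0=hsv[c[1],c[0]]; m=((hsv[...,1]>130)&(hsv[...,2]>40)&(hsv[...,0]<25)).astype(np.uint8)
    n,l,st,ce=cv2.connectedComponentsWithStats(m); i=l[c[1],c[0]]
    ys,xs=np.where(l==i); W=np.array([ray(p,u,z)[:2] for u in zip(xs,ys)],np.float32)
    r=cv2.minAreaRect(W); e=cv2.minEnclosingCircle(W); return r,e,W.mean(0),h0
E
python3 - <<'E'
from meas import *
G=dict(rs=((467,-191,51),50,46),rm=((527,-403,72),72,72),rl=((505,376,95),94,98),ss=((438,220,48),50,46),sl=((433,24,72),72,74))
for n in ['top','scene']:
    p=env.read_camera(n)
    for k,v in G.items(): print(n,k,bar(p,v[0],v[1],v[2]))
    print(tray(p,(654,95,6))); print(tray(p,(625,-98,6)))
E
```

```text
top rs (array([ 465.4, -182.7]), -1.086, 45, 13)
top rm (array([ 522.4, -399.1]), 1.042, 69, 22)
top rl (array([508.9, 375.1]), -1.205, 96, 17)
top ss (array([439.9, 219.6]), -0.887, 44, 15)
top sl (array([432.6,  20.5]), 1.097, 70, 12)
(((649.8776245117188, 95.3013916015625), (113.41239929199219, 114.70387268066406), 83.31416320800781), ((650.701416015625, 95.0296401977539), 77.96722412109375), array([649.3355  ,  95.097725], dtype=float32), array([ 13, 174, 139], dtype=uint8))
(((618.2662963867188, -97.05291748046875), (120.45860290527344, 121.03365325927734), 0.9065155386924744), ((619.0256958007812, -96.93828582763672), 61.4626579284668), array([618.7166 , -96.92682], dtype=float32), array([ 13, 180, 139], dtype=uint8))
scene rs (array([ 473.7, -183.2]), -1.209, 43, 22)
scene rm (array([ 532.4, -398.1]), 1.215, 81, 20)
scene rl (array([557.9, 371.4]), -0.081, 139, 93)
scene ss (array([454.6, 221.5]), 0.159, 55, 39)
scene sl (array([439.5,  23.6]), 1.089, 78, 20)
(((654.4779663085938, 95.34025573730469), (117.71356964111328, 120.75607299804688), 83.36560821533203), ((655.1085205078125, 94.32611083984375), 82.9509506225586), array([658.0342 ,  96.59106], dtype=float32), array([ 12, 189, 104], dtype=uint8))
(((624.1097412109375, -95.475830078125), (128.49923706054688, 123.78147888183594), 49.60022735595703), ((624.5868530273438, -96.09563446044922), 65.44007110595703), array([626.83997, -94.77797], dtype=float32), array([ 12, 189, 108], dtype=uint8))
```

```bash
cat > plan.py <<'E'
import sys
from h import *
def plan(x,y,z,yaw,smin=0.97,src=None):
    s=env.state(); p=np.array(s['eef_pos']) if src is None else np.array(src[:3]); r,pt,y0=s['tcp_rot']
    if src is not None: y0=src[3]
    d=np.array([x,y,z])-p; dy=(yaw-y0+np.pi)%(2*np.pi)-np.pi
    N=max(1,int(np.ceil(max(np.linalg.norm(d)/(30*smin),abs(dy)/(.08*smin)))))
    q=p.copy(); th=y0; rows=[]
    for i in range(1,N+1):
        t=p+d*i/N-q; ty=y0+dy*i/N
        c,sn=np.cos(th),np.sin(th)
        loc=np.array([c*t[0]+sn*t[1], sn*t[0]-c*t[1], -t[2]])/30
        loc=np.clip(loc.round(2),-1,1); a=round(float(np.clip(-(ty-th)/.08,-1,1)),2)
        w=30*np.array([c*loc[0]+sn*loc[1], sn*loc[0]-c*loc[1], -loc[2]])
        q=q+w; th-=a*.08; rows.append([[float(v)+0 for v in loc],[0,0,a]])
    for i in range(0,N,5): print(str(rows[i:i+5]).replace(' ',''))
    print('N',N,'end',q.round(1),round(th,3)); return list(q)+[th]
def st():
    s=env.state(); print(round(s['t'],2),np.round(s['eef_pos'],1),np.round(s['tcp_rot'],3),np.round(s['ft_force'],1),round(s['opening'],3),np.round(s['joints'],2))
if __name__=='__main__':
    st(); src=None
    for a in sys.argv[1:]:
        src=plan(*map(float,a.split(',')),src=src)
E
python3 plan.py 466,-186,200,2.05
```

```text
1.2 [ 269.5 -563.9  214.7] [3.141 0.    0.446] [0.4 0.4 0.6] 1.0 [-1.23  0.49  1.56 -0.    1.09 -0.11]
[[[0.54,-0.41,0.02],[0,0,-0.95]],[[0.57,-0.36,0.03],[0,0,-0.96]],[[0.59,-0.32,0.02],[0,0,-0.95]],[[0.62,-0.27,0.02],[0,0,-0.96]],[[0.64,-0.23,0.03],[0,0,-0.95]]]
[[[0.65,-0.18,0.02],[0,0,-0.96]],[[0.67,-0.12,0.02],[0,0,-0.95]],[[0.67,-0.08,0.03],[0,0,-0.96]],[[0.68,-0.02,0.02],[0,0,-0.95]],[[0.67,0.03,0.02],[0,0,-0.96]]]
[[[0.67,0.08,0.03],[0,0,-0.95]],[[0.67,0.13,0.02],[0,0,-0.96]],[[0.65,0.18,0.02],[0,0,-0.95]],[[0.63,0.23,0.03],[0,0,-0.96]],[[0.62,0.28,0.02],[0,0,-0.95]]]
[[[0.59,0.32,0.02],[0,0,-0.96]],[[0.57,0.37,0.03],[0,0,-0.95]],[[0.54,0.41,0.02],[0,0,-0.96]],[[0.5,0.45,0.02],[0,0,-0.95]],[[0.47,0.49,0.03],[0,0,-0.96]]]
[[[0.43,0.52,0.02],[0,0,-0.95]]]
N 21 end [ 465.9 -186.   200. ] 2.05
```

Request:
{"op": "drive_tool", "data": {"increments": [[[0.54, -0.41, 0.02], [0, 0, -0.95]], [[0.57, -0.36, 0.03], [0, 0, -0.96]], [[0.59, -0.32, 0.02], [0, 0, -0.95]], [[0.62, -0.27, 0.02], [0, 0, -0.96]], [[0.64, -0.23, 0.03], [0, 0, -0.95]]]}}

```text
t: 1.62
eef_pos: [316.6, -473.2, 211.1]
tcp_rot: [3.141, 0.0, 0.831]
ft_force: [-0.1, -0.1, 0.5]
opening: 1.001
```

Request:
{"op": "drive_tool", "data": {"increments": [[[0.65, -0.18, 0.02], [0, 0, -0.96]], [[0.67, -0.12, 0.02], [0, 0, -0.95]], [[0.67, -0.08, 0.03], [0, 0, -0.96]], [[0.68, -0.02, 0.02], [0, 0, -0.95]], [[0.67, 0.03, 0.02], [0, 0, -0.96]]]}}

```text
t: 2.03
eef_pos: [363.5, -383.1, 207.8]
tcp_rot: [3.141, 0.0, 1.213]
ft_force: [-0.4, -0.8, -0.2]
opening: 0.998
```

Request:
{"op": "drive_tool", "data": {"increments": [[[0.67, 0.08, 0.03], [0, 0, -0.95]], [[0.67, 0.13, 0.02], [0, 0, -0.96]], [[0.65, 0.18, 0.02], [0, 0, -0.95]], [[0.63, 0.23, 0.03], [0, 0, -0.96]], [[0.62, 0.28, 0.02], [0, 0, -0.95]]]}}

```text
t: 2.45
eef_pos: [410.3, -293.1, 204.2]
tcp_rot: [3.141, 0.0, 1.595]
ft_force: [-0.2, -0.7, -0.1]
opening: 0.998
```

Request:
{"op": "drive_tool", "data": {"increments": [[[0.59, 0.32, 0.02], [0, 0, -0.96]], [[0.57, 0.37, 0.03], [0, 0, -0.95]], [[0.54, 0.41, 0.02], [0, 0, -0.96]], [[0.5, 0.45, 0.02], [0, 0, -0.95]], [[0.47, 0.49, 0.03], [0, 0, -0.96]]]}}

```text
t: 2.87
eef_pos: [457.1, -203.1, 200.7]
tcp_rot: [3.141, 0.0, 1.978]
ft_force: [0.5, -0.2, -0.2]
opening: 0.999
```

Request:
{"op": "drive_tool", "data": {"increments": [[[0.43, 0.52, 0.02], [0, 0, -0.95]], [[0, 0, 0], [0, 0, 0]]]}}

```text
t: 3.03
eef_pos: [466.8, -183.7, 200.0]
tcp_rot: [3.141, -0.0, 2.056]
ft_force: [-0.5, -0.3, 0.1]
opening: 1.003
```

```bash
python3 - <<'E'
from meas import *
from plan import st
st()
p=shot('wrist','w1.png'); print(p['vertical_fov'],p['k1'],proj(p,(466,-183,50)))
W=np.array(p['world_to_cam']); print(-W[:3,:3].T@W[:3,3], W[:3,:3].round(2).tolist())
E
```

```text
3.03 [ 466.8 -183.7  200. ] [ 3.141 -0.     2.056] [-0.5 -0.3  0.1] 1.003 [-0.51  0.33  1.87  0.    0.93 -0.99]
71.20559750291518 0.010897434943948393 [281.37192518 199.61362162]
[ 431.79531065 -115.98342634  369.00530921] [[0.88, 0.47, 0.0], [0.45, -0.85, 0.27], [0.13, -0.24, -0.96]]
```

View pics/w1.png

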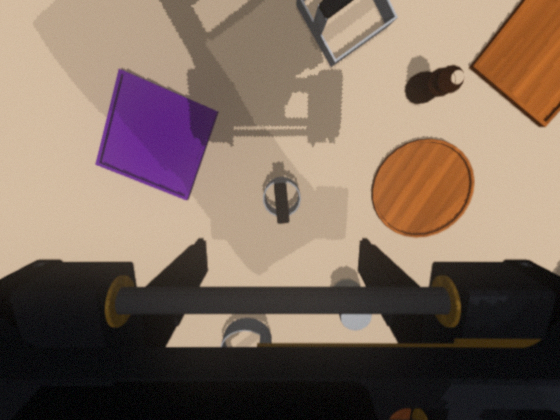

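```bash
python3 - <<'E'
from meas import *
p=env.read_camera('wrist')
print(bar(p,(466,-183,50),50,46)); print(tray(p,(622,-97,6))); 
im=p['pixels']
# tray circle from pixels outline ellipse: fit outer rim
E
```

```text
(array([538.4, -12.8]), 0.65, 33, 24)
(((620.04296875, -98.67282104492188), (123.41204071044922, 124.57138061523438), 75.08528137207031), ((619.7184448242188, -98.5550765991211), 62.790252685546875), array([618.8846  , -96.721756], dtype=float32), array([ 13, 185, 182], dtype=uint8))
```

```bash
sed -i 's/def bar(p,X,zg,L):/def bar(p,X,zg,L,th=48):/; s/im<48/im<th/' meas.py; python3 - <<'E'
from meas import *
p=env.read_camera('wrist')
for th in (55,65,75,85):
  print(bar(p,(466,-183,50),50,46,th))
cv2.imwrite('pics/z2.png',cv2.resize(p['pixels'][160:240,240:330],None,fx=6,fy=6))
E
```

```text
(array([ 512.8, -285.9]), 0.478, 10, 3)
(array([ 467.4, -185.3]), -1.04, 44, 12)
(array([ 467.3, -184.8]), -1.009, 45, 14)
(array([ 465.9, -184.6]), -0.593, 48, 30)
```

View pics/z2.png

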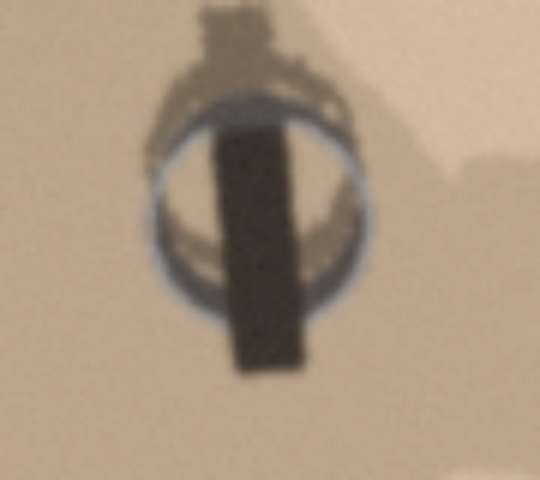

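```bash
python3 - <<'E'
from meas import *
p=env.read_camera('wrist')
def px(a,b): return (240+(a+.5)/6-.5,160+(b+.5)/6-.5)
A=ray(p,px(250,125),54);B=ray(p,px(269,368),54); d=A-B
print(A,B,(A+B)/2,np.linalg.norm(d),np.arctan2(d[1],d[0]))
E
python3 plan.py 467.3,-184.8,140,2.09 467.3,-184.8,38,2.09
```

```text
[ 454.65269883 -165.83167668   54.        ] [ 478.89032026 -205.02989601   54.        ] [ 466.77150954 -185.43078634   54.        ] 46.08646971920818 2.1245882945763346
3.23 [ 465.7 -186.6  200. ] [-3.142  0.     2.048] [ 0.4  0.2 -0.9] 0.998 [-0.51  0.33  1.87 -0.    0.93 -0.99]
[[[0.01,0.02,0.67],[0,0,-0.17]],[[0.01,0.03,0.66],[0,0,-0.18]],[[0.01,0.02,0.67],[0,0,-0.17]]]
N 3 end [ 467.1 -184.8  140. ] 2.09
[[[0.0,0.0,0.85],[0,0,-0.0]],[[0.0,0.0,0.85],[0,0,-0.0]],[[0.0,0.0,0.85],[0,0,-0.0]],[[0.0,0.0,0.85],[0,0,-0.0]]]
N 4 end [ 467.1 -184.8   38. ] 2.09
```

```bash
cat >> plan.py <<'E'
E
sed -i "s/        src=plan(\*map/        if a[0]=='c': src=list(map(float,a[1:].split(','))); continue\n        src=plan(*map/" plan.py
python3 plan.py c465.9,-186,200,2.05 466.8,-185.4,35,2.12
```

```text
3.23 [ 465.7 -186.6  200. ] [-3.142  0.     2.048] [ 0.4  0.2 -0.9] 0.998 [-0.51  0.33  1.87 -0.    0.93 -0.99]
[[[0.0,0.01,0.92],[0,0,-0.15]],[[0.0,0.0,0.91],[0,0,-0.14]],[[0.0,0.01,0.92],[0,0,-0.15]],[[0.0,0.0,0.92],[0,0,-0.14]],[[0.0,0.01,0.91],[0,0,-0.15]]]
[[[0.0,0.01,0.92],[0,0,-0.15]]]
N 6 end [ 466.9 -185.4   35. ] 2.12
```

Request:
{"op": "drive_tool", "data": {"increments": [[[0, 0.01, 0.92], [0, 0, -0.15]], [[0, 0, 0.91], [0, 0, -0.14]], [[0, 0.01, 0.92], [0, 0, -0.15]], [[0, 0, 0.92], [0, 0, -0.14]], [[0, 0.01, 0.6], [0, 0, -0.15]]], "jaw": 0.2}}

```text
t: 3.65
eef_pos: [465.7, -186.2, 69.8]
tcp_rot: [-3.141, -0.001, 2.106]
ft_force: [0.6, -1.1, -0.8]
opening: 0.703
```

Request:
{"op": "drive_tool", "data": {"increments": [[[0, 0.01, 0.6], [0, 0, -0.15]], [[0, 0, 0.6], [0, 0, 0]], [[0, 0, 0], [0, 0, 0]]]}}

```text
t: 3.9
eef_pos: [465.5, -185.8, 33.3]
tcp_rot: [-3.139, -0.004, 2.118]
ft_force: [-0.4, 0.1, -1.1]
opening: 0.602
```

```bash
python3 - <<'E'
from plan import *
st(); shot('wrist','w2.png')
E
```

```text
3.9 [ 465.5 -185.8   33.3] [-3.139 -0.004  2.118] [-0.4  0.1 -1.1] 0.602 [-0.51  0.6   2.02 -0.    0.53 -1.06]
```

View pics/w2.png

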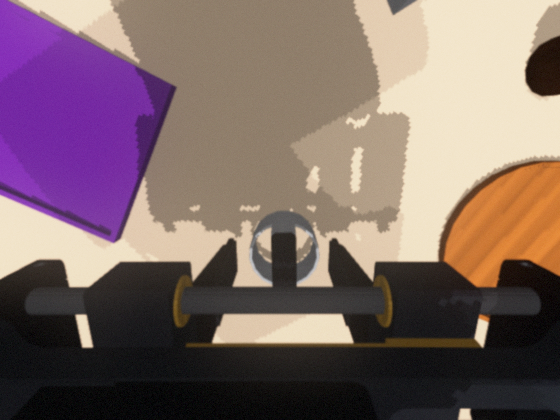

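Request:
{"op": "drive_tool", "data": {"increments": [[[0, 0, 0], [0, 0, 0]], [[0, 0, 0], [0, 0, 0]], [[0, 0, 0], [0, 0, 0]], [[0, 0, 0], [0, 0, 0]], [[0, 0, 0], [0, 0, 0]]], "jaw": -1}}

```text
t: 4.37
eef_pos: [467.2, -185.5, 36.5]
tcp_rot: [3.141, 0.001, 2.12]
ft_force: [-1.5, -0.6, -0.0]
opening: 0.306
```

Request:
{"op": "drive_tool", "data": {"increments": [[[0, 0, 0], [0, 0, 0]], [[0, 0, -0.5], [0, 0, 0]], [[0, 0, -1], [0, 0, 0]], [[0, 0, -1], [0, 0, 0]], [[0, 0, -1], [0, 0, 0]]]}}

```text
t: 4.78
eef_pos: [466.7, -185.2, 142.1]
tcp_rot: [-3.141, -0.001, 2.12]
ft_force: [0.6, 0.5, -0.1]
opening: 0.013
```

```bash
python3 - <<'E'
from plan import *
st(); shot('wrist','w3.png')
E
python3 plan.py c466.8,-185.4,140,2.12 619.5,-97.5,140,1.571
```

```text
4.78 [ 466.7 -185.2  142.1] [-3.141e+00 -1.000e-03  2.120e+00] [ 0.6  0.5 -0.1] 0.013 [-0.51  0.41  1.94 -0.    0.79 -1.06]
4.83 [ 468.6 -186.1  147.2] [3.138 0.006 2.12 ] [ 1.2 -1.2  5.8] 0.003 [-0.51  0.41  1.93 -0.    0.8  -1.06]
[[[-0.02,0.73,0.0],[0,0,0.86]],[[0.03,0.74,0.0],[0,0,0.86]],[[0.08,0.73,0.0],[0,0,0.85]],[[0.13,0.72,0.0],[0,0,0.86]],[[0.18,0.71,0.0],[0,0,0.86]]]
[[[0.23,0.7,0.0],[0,0,0.86]],[[0.28,0.68,0.0],[0,0,0.85]],[[0.32,0.66,0.0],[0,0,0.86]]]
N 8 end [619.5 -97.4 140. ] 1.571
```

View pics/w3.png

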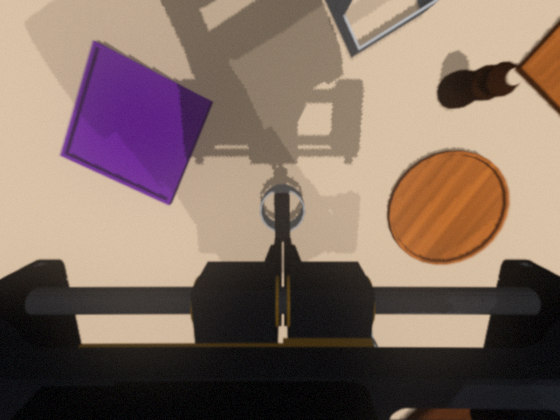

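```bash
python3 - <<'E'
from meas import *
p=env.read_camera('wrist')
cv2.imwrite('pics/z3.png',cv2.resize(p['pixels'][165:265,230:330],None,fx=6,fy=6))
print(tray(p,(622,-97,6))[:3])
E
```

```text
(((619.5079345703125, -98.69017028808594), (125.48324584960938, 122.5613784790039), 31.494325637817383), ((619.5872802734375, -98.88384246826172), 62.974822998046875), array([618.41266, -96.43963], dtype=float32))
```

View pics/z3.png

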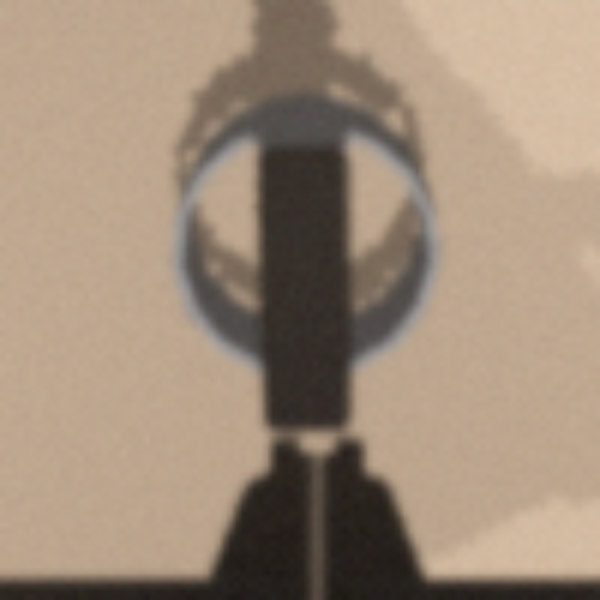

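Request:
{"op": "drive_tool", "data": {"increments": [[[0, 0, 0], [0, 0, 0]], [[0, 0, 0], [0, 0, 0]], [[0, 0, 0], [0, 0, 0]], [[0, 0, 0.5], [0, 0, 0]], [[0, 0, 0.8], [0, 0, 0]]], "jaw": -0.2}}

```text
t: 5.3
eef_pos: [467.5, -185.7, 101.9]
tcp_rot: [3.141, 0.002, 2.12]
ft_force: [0.5, -0.1, -0.4]
opening: 0.297
```

Request:
{"op": "drive_tool", "data": {"increments": [[[0, 0, 0.8], [0, 0, 0]], [[0, 0, 0.8], [0, 0, 0]], [[0, 0, 0.6], [0, 0, 0]]]}}

```text
t: 5.55
eef_pos: [466.0, -184.9, 33.1]
tcp_rot: [-3.14, -0.003, 2.12]
ft_force: [-0.5, -0.2, -0.7]
opening: 0.396
```

Request:
{"op": "drive_tool", "data": {"increments": [[[0, 0, 0], [0, 0, 0]], [[0, 0, 0], [0, 0, 0]], [[0, 0, 0], [0, 0, 0]], [[0, 0, 0], [0, 0, 0]], [[0, 0, 0], [0, 0, 0]]], "jaw": -1}}

```text
t: 5.97
eef_pos: [467.3, -185.6, 36.8]
tcp_rot: [3.141, 0.001, 2.12]
ft_force: [-0.4, -0.3, -0.6]
opening: 0.148
```

Request:
{"op": "drive_tool", "data": {"increments": [[[0, 0, 0], [0, 0, 0]], [[0, 0, 0], [0, 0, 0]], [[0, 0, 0], [0, 0, 0]]]}}

```text
t: 6.22
eef_pos: [467.2, -185.6, 36.6]
tcp_rot: [3.141, 0.001, 2.12]
ft_force: [-2.0, -0.5, 6.7]
opening: 0.142
```

```bash
python3 plan.py c466.8,-185.4,36,2.12 466.8,-185.4,94,2.12 619.5,-98,94,1.571 619.5,-98,42,1.571
```

```text
6.22 [ 467.2 -185.6   36.6] [3.141e+00 1.000e-03 2.120e+00] [-2.  -0.5  6.7] 0.142 [-0.51  0.59  2.02 -0.    0.53 -1.06]
[[[0.0,0.0,-0.97],[0,0,-0.0]],[[0.0,0.0,-0.96],[0,0,-0.0]]]
N 2 end [ 466.8 -185.4   93.9] 2.12
[[[-0.02,0.73,0.0],[0,0,0.86]],[[0.03,0.74,0.0],[0,0,0.86]],[[0.08,0.72,0.0],[0,0,0.85]],[[0.13,0.73,0.0],[0,0,0.86]],[[0.17,0.71,0.0],[0,0,0.86]]]
[[[0.23,0.69,0.0],[0,0,0.86]],[[0.27,0.69,0.0],[0,0,0.85]],[[0.32,0.65,0.0],[0,0,0.86]]]
N 8 end [619.4 -98.1  93.9] 1.571
[[[0.0,0.0,0.87],[0,0,0.0]],[[0.0,0.0,0.86],[0,0,0.0]]]
N 2 end [619.4 -98.1  42. ] 1.571
```

Request:
{"op": "drive_tool", "data": {"increments": [[[0, 0, -0.6], [0, 0, 0]], [[0, 0, -0.8], [0, 0, 0]], [[0, 0, -0.53], [0, 0, 0]]]}}

```text
t: 6.47
eef_pos: [467.1, -185.5, 95.2]
tcp_rot: [3.141, 0.001, 2.12]
ft_force: [0.5, 0.2, 0.3]
opening: 0.145
```

Request:
{"op": "drive_tool", "data": {"increments": [[[-0.02, 0.73, 0], [0, 0, 0.86]], [[0.03, 0.74, 0], [0, 0, 0.86]], [[0.08, 0.72, 0], [0, 0, 0.85]], [[0.13, 0.73, 0], [0, 0, 0.86]], [[0.17, 0.71, 0], [0, 0, 0.86]]]}}

```text
t: 6.88
eef_pos: [563.3, -130.1, 94.0]
tcp_rot: [3.141, 0.0, 1.774]
ft_force: [0.5, -0.6, -0.9]
opening: 0.142
```

Request:
{"op": "drive_tool", "data": {"increments": [[[0.23, 0.69, 0], [0, 0, 0.86]], [[0.27, 0.69, 0], [0, 0, 0.85]], [[0.32, 0.65, 0], [0, 0, 0.86]], [[0, 0, 0], [0, 0, 0]], [[0, 0, 0], [0, 0, 0]]]}}

```text
t: 7.3
eef_pos: [619.7, -97.4, 93.5]
tcp_rot: [-3.141, 0.0, 1.574]
ft_force: [-0.0, -0.2, -0.3]
opening: 0.147
```

```bash
python3 - <<'E'
from meas import *
from plan import st
p=shot('wrist','w4.png');st()
print(tray(p,(622,-97,6))[:3])
E
```

```text
7.35 [619.  -97.9  93.5] [-3.141 -0.     1.573] [-0.6 -0.7 -0.6] 0.141 [-0.26  0.63  1.67 -0.    0.84 -0.26]
(((617.36572265625, -129.80563354492188), (614.20263671875, 402.6217956542969), 0.03776083514094353), ((617.1931762695312, -193.50906372070312), 335.3852233886719), array([ 613.66113, -108.50132], dtype=float32))
```

View pics/w4.png

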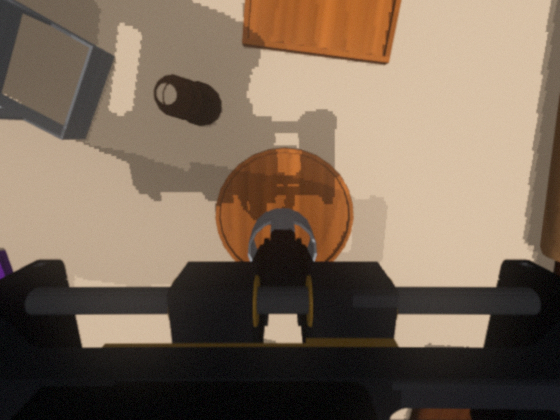

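```bash
cat >> meas.py <<'E'
def ov(p,shapes,f,crop=None,k=3):
    im=p['pixels'].copy()
    x0,y0,x1,y1=crop or (0,0,560,420)
    im=cv2.resize(im[y0:y1,x0:x1],None,fx=k,fy=k,interpolation=cv2.INTER_CUBIC)
    for P,col in shapes:
        q=np.array([(proj(p,a)-[x0,y0]+.5)*k-.5 for a in P])
        cv2.polylines(im,[np.round(q).astype(int)],True,col,1)
    cv2.imwrite('pics/'+f,im)
def circ(x,y,z,r): t=np.linspace(0,6.283,90); return [(x+r*np.cos(a),y+r*np.sin(a),z) for a in t]
def rect(x,y,z,L,W,a):
    c,s=np.cos(a),np.sin(a); return [(x+c*i*L/2-s*j*W/2,y+s*i*L/2+c*j*W/2,z) for i,j in((1,1),(-1,1),(-1,-1),(1,-1))]
E
python3 - <<'E'
from meas import *
p=env.read_camera('wrist')
ov(p,[(circ(619.5,-98,9,63),(0,255,0)),(circ(619.5,-98,9,59),(0,255,0)),(rect(654,95,9,116,116,-.117),(0,255,0))],'o1.png',(200,0,420,200))
E
```

```text
(no output)
```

View pics/o1.png

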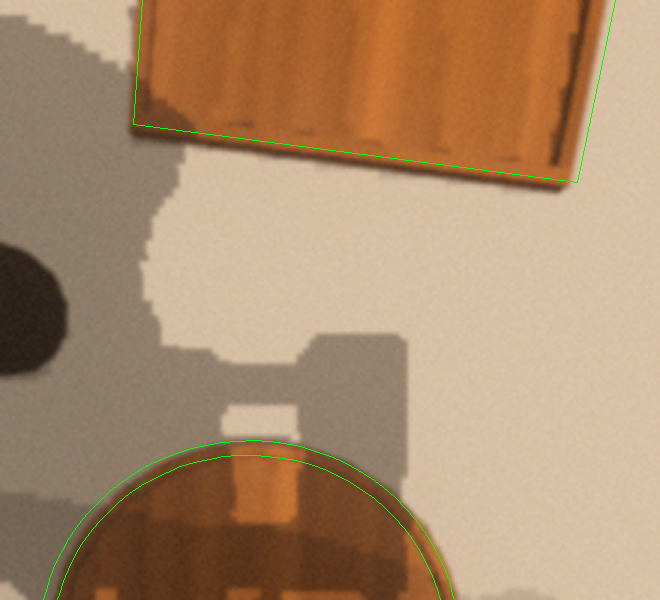

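Request:
{"op": "drive_tool", "data": {"increments": [[[-0.02, 0, 0.8], [0, 0, 0]], [[0, 0, 0.7], [0, 0, 0]], [[0, 0, 0.25], [0, 0, 0]], [[0, 0, 0], [0, 0, 0]], [[0, 0, 0], [0, 0, 0]]]}}

```text
t: 7.82
eef_pos: [618.9, -99.2, 41.3]
tcp_rot: [-3.141, -0.0, 1.571]
ft_force: [0.4, 0.3, -0.6]
opening: 0.145
```

Request:
{"op": "drive_tool", "data": {"increments": [[[0, 0, 0.06], [0, 0, 0]], [[0, 0, 0], [0, 0, 0]]]}}

```text
t: 7.98
eef_pos: [619.4, -98.9, 39.6]
tcp_rot: [3.141, 0.0, 1.571]
ft_force: [-0.3, 0.9, -0.3]
opening: 0.141
```

Request:
{"op": "drive_tool", "data": {"increments": [[[0, 0, 0], [0, 0, 0]], [[0, 0, 0], [0, 0, 0]], [[0, 0, 0], [0, 0, 0]], [[0, 0, 0], [0, 0, 0]], [[0, 0, -0.3], [0, 0, 0]]], "jaw": -0.2}}

```text
t: 8.4
eef_pos: [618.8, -98.4, 47.4]
tcp_rot: [-3.139, -0.001, 1.571]
ft_force: [0.2, -0.1, -0.6]
opening: 0.388
```

Request:
{"op": "drive_tool", "data": {"increments": [[[0, 0, -0.6], [0, 0, 0]], [[0, 0, -1], [0, 0, 0]], [[0, 0, -1], [0, 0, 0]], [[0, 0, -1], [0, 0, 0]], [[0, 0, -1], [0, 0, 0]]]}}

```text
t: 8.82
eef_pos: [619.3, -98.5, 188.7]
tcp_rot: [3.141, 0.0, 1.572]
ft_force: [0.6, 0.3, -1.6]
opening: 0.401
```

```bash
python3 - <<'E'
from meas import *
from plan import st
st();p=shot('wrist','w5.png');
t=(619.5,-99)
ov(p,[(circ(*t,9,63),(0,255,0)),(circ(*t,9,59),(0,255,0)),(circ(*t,32,23),(0,0,255)),(rect(*t,58,46,14,1.571),(255,255,0)),(rect(653,95,9,116,116,-.117),(0,255,0))],'o2.png',(170,0,430,250),3)
E
```

```text
8.82 [619.3 -98.5 188.7] [3.141 0.    1.572] [ 0.6  0.3 -1.6] 0.401 [-0.26  0.52  1.58 -0.    1.04 -0.26]
```

View pics/o2.png

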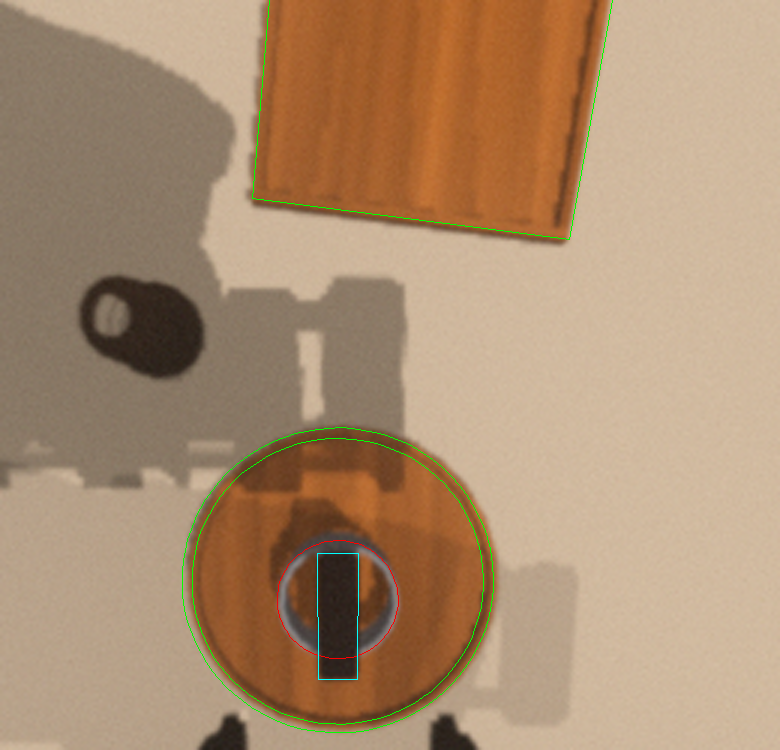

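```bash
python3 plan.py c619.4,-98.7,188.8,1.571 525,-400,215,1.1
```

```text
8.87 [621.4 -99.  194.8] [3.133e+00 2.000e-03 1.572e+00] [ 0.9 -0.7  4.9] 0.401 [-0.26  0.51  1.58 -0.    1.04 -0.26]
[[[-0.91,-0.29,-0.08],[0,0,0.54]],[[-0.93,-0.24,-0.08],[0,0,0.53]],[[-0.93,-0.21,-0.08],[0,0,0.54]],[[-0.94,-0.17,-0.08],[0,0,0.53]],[[-0.95,-0.12,-0.08],[0,0,0.54]]]
[[[-0.96,-0.09,-0.08],[0,0,0.53]],[[-0.95,-0.04,-0.08],[0,0,0.54]],[[-0.96,-0.01,-0.08],[0,0,0.53]],[[-0.95,0.04,-0.07],[0,0,0.54]],[[-0.96,0.08,-0.08],[0,0,0.53]]]
[[[-0.95,0.12,-0.08],[0,0,0.54]]]
N 11 end [ 525.1 -400.1  214.9] 1.1
```

Request:
{"op": "drive_tool", "data": {"increments": [[[-0.91, -0.29, -0.08], [0, 0, 0.54]], [[-0.93, -0.24, -0.08], [0, 0, 0.53]], [[-0.93, -0.21, -0.08], [0, 0, 0.54]], [[-0.94, -0.17, -0.08], [0, 0, 0.53]], [[-0.95, -0.12, -0.08], [0, 0, 0.54]]]}}

```text
t: 9.28
eef_pos: [576.2, -236.6, 199.2]
tcp_rot: [3.141, 0.0, 1.355]
ft_force: [0.3, -0.3, 0.3]
opening: 0.399
```

Request:
{"op": "drive_tool", "data": {"increments": [[[-0.96, -0.09, -0.08], [0, 0, 0.53]], [[-0.95, -0.04, -0.08], [0, 0, 0.54]], [[-0.96, -0.01, -0.08], [0, 0, 0.53]], [[-0.95, 0.04, -0.07], [0, 0, 0.54]], [[-0.96, 0.08, -0.08], [0, 0, 0.53]]]}}

```text
t: 9.7
eef_pos: [533.2, -373.9, 210.9]
tcp_rot: [3.141, 0.0, 1.141]
ft_force: [0.4, 0.6, -0.0]
opening: 0.399
```

Request:
{"op": "drive_tool", "data": {"increments": [[[-0.95, 0.12, -0.08], [0, 0, 0.54]], [[0, 0, 0], [0, 0, 0]], [[0, 0, 0], [0, 0, 0]], [[0, 0, 0], [0, 0, 0]]]}}

```text
t: 10.03
eef_pos: [525.3, -399.5, 212.7]
tcp_rot: [-3.141, -0.0, 1.101]
ft_force: [-0.3, 1.1, -0.8]
opening: 0.401
```

```bash
python3 - <<'E'
from meas import *
from plan import st
p=shot('wrist','w6.png');st()
print(proj(p,(525,-400,72)))
ov(p,[(rect(525,-400,76,72,14,1.1),(255,255,0)),(circ(525,-400,28,36),(0,0,255))],'o3.png',(180,120,380,300),4)
E
```

```text
10.08 [ 525.5 -399.2  212.7] [-3.141 -0.     1.101] [-0.5 -0.1  0.1] 0.4 [-0.75  0.54  1.47  0.    1.13 -0.28]
[282.22633363 203.36754058]
```

View pics/o3.png

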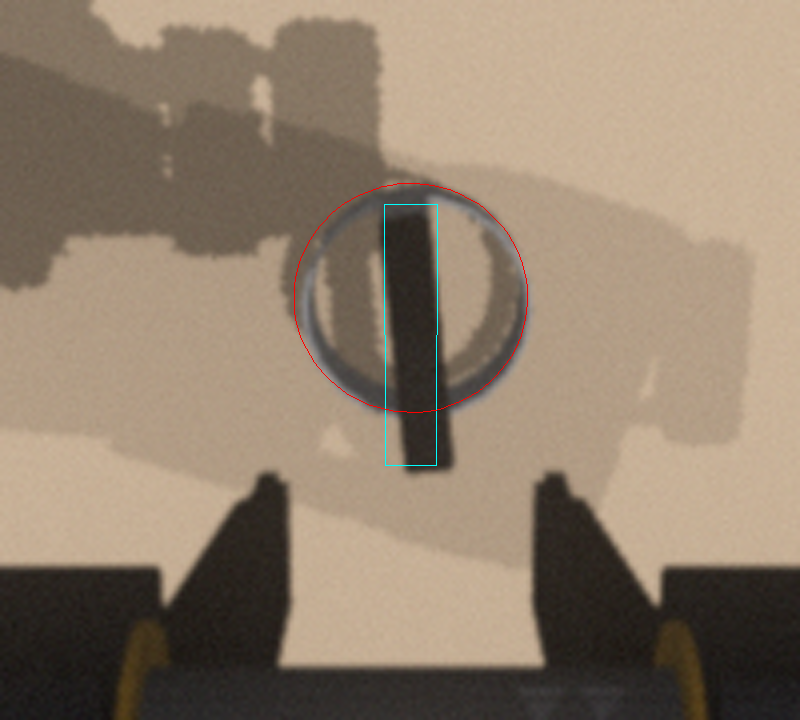

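```bash
cat >> meas.py <<'E'
def ends(p,crop,k,a,b,z):
    f=lambda q:(crop[0]+(q[0]+.5)/k-.5,crop[1]+(q[1]+.5)/k-.5)
    A=ray(p,f(a),z);B=ray(p,f(b),z);d=A-B
    return ((A+B)/2)[:2].round(1),round(np.linalg.norm(d),1),round(np.arctan2(d[1],d[0]),3)
E
python3 - <<'E'
from meas import *
p=env.read_camera('wrist')
r=ends(p,(180,120),4,(406,209),(428,470),76); print(r)
ov(p,[(rect(*r[0],76,72,14,r[2]),(255,255,0)),(circ(*r[0],28,36),(0,0,255))],'o4.png',(180,120,380,300),4)
E
```

```text
(array([ 526.3, -401.7]), np.float64(72.6), np.float64(1.184))
```

View pics/o4.png

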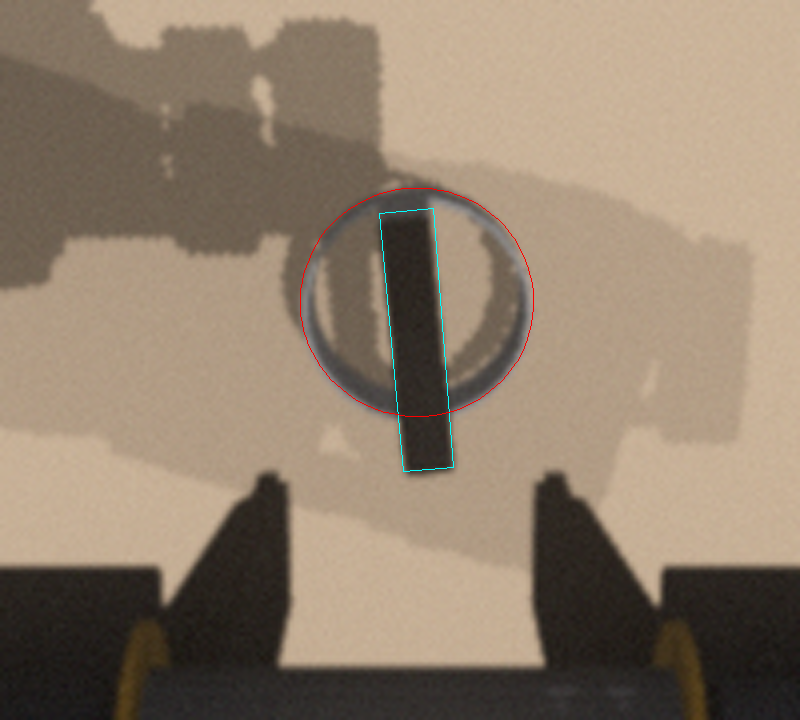

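```bash
python3 plan.py c525.1,-400.1,212.8,1.1 526.1,-401.4,58,1.182
```

```text
10.13 [ 525.7 -399.   212.7] [-3.142 -0.     1.102] [ 0.2 -0.2 -0.2] 0.402 [-0.75  0.54  1.47  0.    1.13 -0.28]
[[[0.0,0.01,0.86],[0,0,-0.17]],[[-0.01,0.01,0.86],[0,0,-0.17]],[[0.0,0.0,0.86],[0,0,-0.17]],[[-0.01,0.01,0.86],[0,0,-0.17]],[[0.0,0.01,0.86],[0,0,-0.17]]]
[[[-0.01,0.01,0.86],[0,0,-0.17]]]
N 6 end [ 526.1 -401.6   58. ] 1.182
```

Request:
{"op": "drive_tool", "data": {"increments": [[[-0.02, 0.01, 0.86], [0, 0, -0.17]], [[-0.02, 0.01, 0.86], [0, 0, -0.17]], [[-0.01, 0.01, 0.86], [0, 0, -0.17]], [[-0.01, 0.01, 0.86], [0, 0, -0.17]], [[0, 0.01, 0.86], [0, 0, -0.17]]]}}

```text
t: 10.55
eef_pos: [526.4, -401.2, 82.7]
tcp_rot: [3.141, 0.0, 1.171]
ft_force: [-0.5, -0.0, -0.1]
opening: 0.4
```

Request:
{"op": "drive_tool", "data": {"increments": [[[0, 0, 0.6], [0, 0, -0.17]], [[0, 0, 0.26], [0, 0, 0]], [[0, 0, 0], [0, 0, 0]], [[0, 0, 0], [0, 0, 0]]]}}

```text
t: 10.88
eef_pos: [526.4, -402.0, 58.4]
tcp_rot: [3.141, 0.0, 1.182]
ft_force: [-0.2, -0.1, 0.1]
opening: 0.401
```

Request:
{"op": "drive_tool", "data": {"increments": [[[0, 0, 0], [0, 0, 0]], [[0, 0, 0], [0, 0, 0]], [[0, 0, 0], [0, 0, 0]], [[0, 0, 0], [0, 0, 0]], [[0, 0, 0], [0, 0, 0]]], "jaw": -1}}

```text
t: 11.3
eef_pos: [525.9, -402.5, 58.3]
tcp_rot: [3.141, 0.0, 1.182]
ft_force: [-0.1, 1.5, 4.3]
opening: 0.14
```

Request:
{"op": "drive_tool", "data": {"increments": [[[0, 0, 0], [0, 0, 0]], [[0, 0, 0], [0, 0, 0]], [[0, 0, 0], [0, 0, 0]]]}}

```text
t: 11.55
eef_pos: [525.9, -402.5, 58.3]
tcp_rot: [3.141, 0.0, 1.182]
ft_force: [-1.2, 1.1, 6.7]
opening: 0.141
```

```bash
python3 plan.py 526.3,-401.4,170,1.182 619.5,-99,170,1.571
```

```text
11.55 [ 525.9 -402.5   58.3] [3.141 0.    1.182] [-1.2  1.1  6.7] 0.141 [-0.75  0.72  1.6  -0.    0.83 -0.36]
[[[0.01,0.0,-0.93],[0,0,-0.0]],[[0.01,0.0,-0.93],[0,0,-0.0]],[[0.01,0.0,-0.93],[0,0,-0.0]],[[0.01,0.0,-0.93],[0,0,-0.0]]]
N 4 end [ 526.4 -401.4  169.9] 1.182
[[[0.95,-0.09,0.0],[0,0,-0.44]],[[0.96,-0.05,0.0],[0,0,-0.44]],[[0.96,-0.02,0.0],[0,0,-0.45]],[[0.96,0.02,0.0],[0,0,-0.44]],[[0.96,0.05,0.0],[0,0,-0.44]]]
[[[0.95,0.08,0.0],[0,0,-0.44]],[[0.95,0.12,0.0],[0,0,-0.45]],[[0.95,0.15,0.0],[0,0,-0.44]],[[0.94,0.18,0.0],[0,0,-0.44]],[[0.94,0.22,0.0],[0,0,-0.44]]]
[[[0.92,0.25,0.0],[0,0,-0.45]]]
N 11 end [619.6 -99.  169.9] 1.571
```

Request:
{"op": "drive_tool", "data": {"increments": [[[0, 0, -0.6], [0, 0, 0]], [[0, 0, -0.9], [0, 0, 0]], [[0, 0, -0.9], [0, 0, 0]], [[0, 0, -0.6], [0, 0, 0]]]}}

```text
t: 11.88
eef_pos: [526.2, -402.6, 149.9]
tcp_rot: [3.14, 0.001, 1.182]
ft_force: [0.4, 0.4, -0.5]
opening: 0.148
```

Request:
{"op": "drive_tool", "data": {"increments": [[[0.95, -0.09, 0], [0, 0, -0.44]], [[0.96, -0.05, 0], [0, 0, -0.44]], [[0.96, -0.02, 0], [0, 0, -0.45]], [[0.96, 0.02, 0], [0, 0, -0.44]], [[0.96, 0.05, 0], [0, 0, -0.44]]]}}

```text
t: 12.3
eef_pos: [568.4, -263.6, 147.6]
tcp_rot: [-3.141, 0.0, 1.36]
ft_force: [1.0, -0.1, -1.1]
opening: 0.145
```

Request:
{"op": "drive_tool", "data": {"increments": [[[0.95, 0.08, 0], [0, 0, -0.44]], [[0.95, 0.12, 0], [0, 0, -0.45]], [[0.95, 0.15, 0], [0, 0, -0.44]], [[0.94, 0.18, 0], [0, 0, -0.44]], [[0.94, 0.22, 0], [0, 0, -0.44]]]}}

```text
t: 12.72
eef_pos: [610.7, -126.0, 147.5]
tcp_rot: [-3.141, -0.0, 1.537]
ft_force: [0.7, -0.3, -0.1]
opening: 0.142
```

Request:
{"op": "drive_tool", "data": {"increments": [[[0.92, 0.25, 0], [0, 0, -0.45]], [[0, 0, 0], [0, 0, 0]], [[0, 0, 0], [0, 0, 0]], [[0, 0, 0], [0, 0, 0]]]}}

```text
t: 13.05
eef_pos: [618.9, -100.3, 147.5]
tcp_rot: [-3.141, 0.0, 1.571]
ft_force: [-0.1, 0.3, -1.5]
opening: 0.145
```

```bash
python3 plan.py 619.5,-99.5,62,1.571;python3 - <<'E'
from h import *
shot('wrist','w7.png'); shot('top','t7.png')
E
```

```text
13.05 [ 618.9 -100.3  147.5] [-3.141  0.     1.571] [-0.1  0.3 -1.5] 0.145 [-0.27  0.56  1.63 -0.    0.95 -0.27]
[[[0.01,0.01,0.95],[0,0,0.0]],[[0.01,0.0,0.95],[0,0,0.0]],[[0.01,0.01,0.95],[0,0,0.0]]]
N 3 end [619.5 -99.4  62. ] 1.571
```

View pics/w7.png

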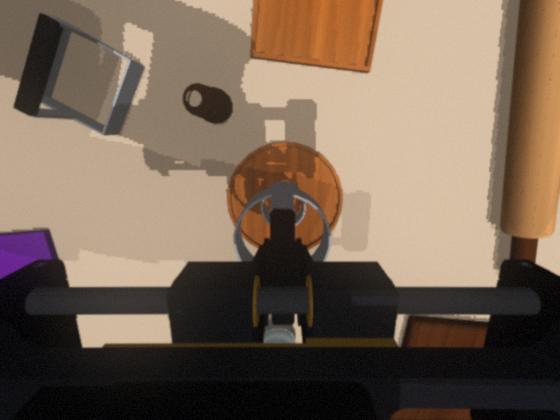

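Medium cutter hangs level over the round tray (ring around (283,235)), aligned with the small one. Lowering.

Request:
{"op": "drive_tool", "data": {"increments": [[[0.01, 0.01, 0.8], [0, 0, 0]], [[0.01, 0.01, 0.8], [0, 0, 0]], [[0.01, 0, 0.6], [0, 0, 0]], [[0, 0, 0.4], [0, 0, 0]], [[0, 0, 0.2], [0, 0, 0]]]}}

```text
t: 13.57
eef_pos: [618.8, -99.9, 62.2]
tcp_rot: [-3.139, -0.001, 1.57]
ft_force: [-16.3, 4.3, 36.8]
opening: 0.141
```

Request:
{"op": "drive_tool", "data": {"increments": [[[0, 0, 0.05], [0, 0, 0]], [[0, 0, 0], [0, 0, 0]]]}}

```text
t: 13.73
eef_pos: [619.7, -99.8, 62.5]
tcp_rot: [3.141, 0.0, 1.571]
ft_force: [-0.1, 0.1, -0.6]
opening: 0.145
```

Request:
{"op": "drive_tool", "data": {"increments": [[[0, 0, 0], [0, 0, 0]], [[0, 0, 0], [0, 0, 0]], [[0, 0, 0], [0, 0, 0]], [[0, 0, 0], [0, 0, 0]], [[0, 0, -0.3], [0, 0, 0]]], "jaw": -0.2}}

```text
t: 14.15
eef_pos: [619.0, -99.0, 70.3]
tcp_rot: [-3.14, -0.0, 1.571]
ft_force: [-0.1, 0.2, 0.5]
opening: 0.387
```

Request:
{"op": "drive_tool", "data": {"increments": [[[0, 0, -0.6], [0, 0, 0]], [[0, 0, -1], [0, 0, 0]], [[0, 0, -1], [0, 0, 0]], [[0, 0, -1], [0, 0, 0]], [[0, 0, -0.8], [0, 0, 0]]]}}

```text
t: 14.57
eef_pos: [619.9, -99.1, 206.5]
tcp_rot: [3.139, 0.001, 1.571]
ft_force: [-0.2, 0.6, 0.3]
opening: 0.401
```

Request:
{"op": "drive_tool", "data": {"increments": [[[0, 0, -0.3], [0, 0, 0]], [[0, 0, 0], [0, 0, 0]]]}}

```text
t: 14.73
eef_pos: [620.4, -99.2, 214.9]
tcp_rot: [3.137, 0.001, 1.572]
ft_force: [0.5, -0.2, -0.1]
opening: 0.398
```

```bash
python3 - <<'E'
from meas import *
from plan import st
st();p=shot('wrist','w8.png');
t=(619.5,-99)
ov(p,[(circ(*t,9,63),(0,255,0)),(circ(*t,9,59),(0,255,0)),(circ(*t,32,36),(0,0,255)),(rect(*t,80,72,14,1.571),(255,255,0)),(rect(653,95,9,116,116,-.117),(0,255,0))],'o5.png',(170,0,430,250),3)
E
```

```text
14.73 [620.4 -99.2 214.9] [3.137e+00 1.000e-03 1.572e+00] [ 0.5 -0.2 -0.1] 0.398 [-0.26  0.49  1.55 -0.    1.09 -0.26]
```

View pics/o5.png

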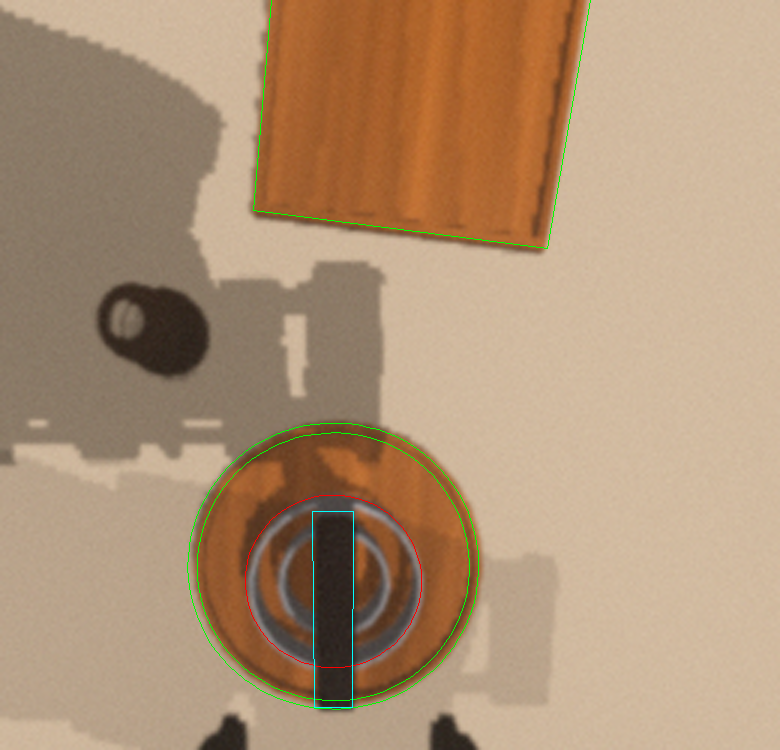

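```bash
python3 plan.py c619.5,-99.3,212,1.571 507,375,235,1.94
```

```text
14.78 [619.7 -99.1 212.8] [3.14  0.    1.571] [ 0.1 -0.  -1. ] 0.404 [-0.26  0.5   1.56 -0.    1.09 -0.26]
[[[0.93,-0.22,-0.05],[0,0,-0.27]],[[0.93,-0.2,-0.04],[0,0,-0.27]],[[0.94,-0.18,-0.05],[0,0,-0.27]],[[0.95,-0.16,-0.04],[0,0,-0.28]],[[0.94,-0.14,-0.05],[0,0,-0.27]]]
[[[0.95,-0.12,-0.04],[0,0,-0.27]],[[0.95,-0.09,-0.05],[0,0,-0.27]],[[0.95,-0.08,-0.04],[0,0,-0.27]],[[0.96,-0.06,-0.05],[0,0,-0.27]],[[0.95,-0.03,-0.04],[0,0,-0.27]]]
[[[0.96,-0.02,-0.05],[0,0,-0.27]],[[0.95,0.01,-0.04],[0,0,-0.28]],[[0.96,0.02,-0.05],[0,0,-0.27]],[[0.95,0.05,-0.04],[0,0,-0.27]],[[0.96,0.07,-0.05],[0,0,-0.27]]]
[[[0.95,0.09,-0.04],[0,0,-0.27]],[[0.95,0.11,-0.05],[0,0,-0.27]]]
N 17 end [507.1 375.1 235.1] 1.94
```

Request:
{"op": "drive_tool", "data": {"increments": [[[0.93, -0.22, -0.05], [0, 0, -0.27]], [[0.93, -0.2, -0.04], [0, 0, -0.27]], [[0.94, -0.18, -0.05], [0, 0, -0.27]], [[0.95, -0.16, -0.04], [0, 0, -0.28]], [[0.94, -0.14, -0.05], [0, 0, -0.27]]]}}

```text
t: 15.2
eef_pos: [585.3, 41.5, 217.1]
tcp_rot: [-3.138, -0.0, 1.681]
ft_force: [0.7, 0.5, -0.5]
opening: 0.401
```

Request:
{"op": "drive_tool", "data": {"increments": [[[0.95, -0.12, -0.04], [0, 0, -0.27]], [[0.95, -0.09, -0.05], [0, 0, -0.27]], [[0.95, -0.08, -0.04], [0, 0, -0.27]], [[0.96, -0.06, -0.05], [0, 0, -0.27]], [[0.95, -0.03, -0.04], [0, 0, -0.27]]]}}

```text
t: 15.62
eef_pos: [552.3, 181.0, 223.8]
tcp_rot: [-3.139, 0.0, 1.789]
ft_force: [0.5, 0.0, -0.3]
opening: 0.4
```

Request:
{"op": "drive_tool", "data": {"increments": [[[0.96, -0.02, -0.05], [0, 0, -0.27]], [[0.95, 0.01, -0.04], [0, 0, -0.28]], [[0.96, 0.02, -0.05], [0, 0, -0.27]], [[0.95, 0.05, -0.04], [0, 0, -0.27]], [[0.96, 0.07, -0.05], [0, 0, -0.27]]]}}

```text
t: 16.03
eef_pos: [519.1, 320.4, 230.5]
tcp_rot: [-3.138, 0.001, 1.898]
ft_force: [-0.3, -1.1, -0.4]
opening: 0.4
```

Request:
{"op": "drive_tool", "data": {"increments": [[[0.95, 0.09, -0.04], [0, 0, -0.27]], [[0.95, 0.11, -0.05], [0, 0, -0.27]], [[0, 0, 0], [0, 0, 0]], [[0, 0, 0], [0, 0, 0]], [[0, 0, 0], [0, 0, 0]]]}}

```text
t: 16.45
eef_pos: [506.7, 374.6, 233.7]
tcp_rot: [-3.139, 0.001, 1.94]
ft_force: [-0.3, 0.6, -0.6]
opening: 0.396
```

```bash
python3 - <<'E'
from meas import *
from plan import st
p=shot('wrist','w9.png');st()
print(proj(p,(507,375,98)))
ov(p,[(rect(507,375,98,98,14,1.94),(255,255,0)),(circ(507,375,28,49),(0,0,255))],'o6.png',(160,80,400,300),3)
E
```

```text
16.5 [507.  374.2 234.1] [-3.140e+00  1.000e-03  1.939e+00] [ 0.9 -0.8  0.3] 0.401 [ 0.53  0.48  1.52 -0.    1.14  0.16]
[282.47377318 203.35588888]
```

View pics/o6.png

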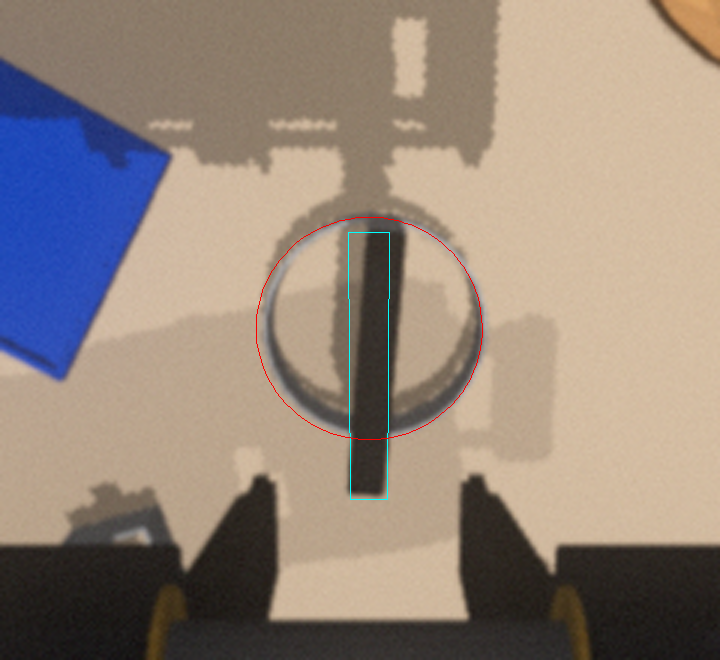

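```bash
python3 - <<'E'
from meas import *
p=env.read_camera('wrist')
r=ends(p,(160,80),3,(386,230),(367,495),98); print(r)
ov(p,[(rect(*r[0],98,98,14,r[2]),(255,255,0)),(circ(*r[0],28,49),(0,0,255))],'o7.png',(160,80,400,300),3)
E
```

```text
(array([509.6, 376.6]), np.float64(97.4), np.float64(1.872))
```

View pics/o7.png

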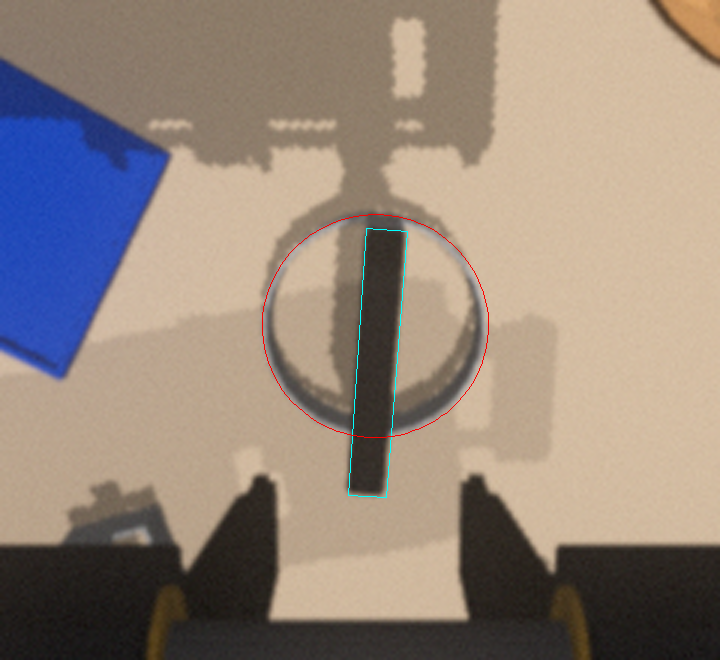

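```bash
python3 plan.py c507.0,374.4,234.3,1.94 509.6,376.4,80,1.872; python3 plan.py c509.6,376.4,190,1.872 619.3,-99,190,1.571
```

```text
16.55 [507.2 374.1 234.5] [-3.14   0.     1.939] [-0.5 -0.2  0.1] 0.401 [ 0.53  0.48  1.52 -0.    1.14  0.16]
[[[0.01,0.02,0.86],[0,0,0.14]],[[0.0,0.01,0.85],[0,0,0.14]],[[0.01,0.02,0.86],[0,0,0.14]],[[0.0,0.02,0.86],[0,0,0.15]],[[0.01,0.02,0.86],[0,0,0.14]]]
[[[0.0,0.01,0.85],[0,0,0.14]]]
N 6 end [509.5 376.3  80.1] 1.872
16.55 [507.2 374.1 234.5] [-3.14   0.     1.939] [-0.5 -0.2  0.1] 0.401 [ 0.53  0.48  1.52 -0.    1.14  0.16]
[[[-0.95,-0.07,0.0],[0,0,0.22]],[[-0.96,-0.06,0.0],[0,0,0.22]],[[-0.95,-0.03,0.0],[0,0,0.22]],[[-0.96,-0.02,0.0],[0,0,0.23]],[[-0.96,-0.01,0.0],[0,0,0.22]]]
[[[-0.95,0.02,0.0],[0,0,0.22]],[[-0.96,0.03,0.0],[0,0,0.22]],[[-0.96,0.05,0.0],[0,0,0.22]],[[-0.95,0.06,0.0],[0,0,0.22]],[[-0.95,0.08,0.0],[0,0,0.22]]]
[[[-0.96,0.1,0.0],[0,0,0.22]],[[-0.95,0.11,0.0],[0,0,0.23]],[[-0.94,0.13,0.0],[0,0,0.22]],[[-0.95,0.15,0.0],[0,0,0.22]],[[-0.94,0.17,0.0],[0,0,0.22]]]
[[[-0.94,0.18,0.0],[0,0,0.22]],[[-0.94,0.2,0.0],[0,0,0.22]]]
N 17 end [619.3 -99.1 190. ] 1.571
```

Request:
{"op": "drive_tool", "data": {"increments": [[[0.01, 0.02, 0.86], [0, 0, 0.14]], [[0.01, 0.01, 0.85], [0, 0, 0.14]], [[0.01, 0.02, 0.86], [0, 0, 0.14]], [[0, 0.02, 0.86], [0, 0, 0.15]], [[0.01, 0.02, 0.86], [0, 0, 0.14]]]}}

```text
t: 16.97
eef_pos: [509.6, 376.0, 105.4]
tcp_rot: [3.141, 0.0, 1.881]
ft_force: [-0.5, -0.2, -0.1]
opening: 0.398
```

Request:
{"op": "drive_tool", "data": {"increments": [[[0, 0.01, 0.6], [0, 0, 0.14]], [[0, 0, 0.25], [0, 0, 0]], [[0, 0, 0], [0, 0, 0]], [[0, 0, 0], [0, 0, 0]]]}}

```text
t: 17.3
eef_pos: [510.0, 376.9, 81.6]
tcp_rot: [3.141, 0.0, 1.872]
ft_force: [1.0, -0.0, -0.5]
opening: 0.401
```

Request:
{"op": "drive_tool", "data": {"increments": [[[0, 0, 0], [0, 0, 0]], [[0, 0, 0], [0, 0, 0]], [[0, 0, 0], [0, 0, 0]], [[0, 0, 0], [0, 0, 0]], [[0, 0, 0], [0, 0, 0]]], "jaw": -1}}

```text
t: 17.72
eef_pos: [509.5, 377.4, 81.6]
tcp_rot: [3.141, -0.0, 1.872]
ft_force: [-1.7, -0.8, 3.5]
opening: 0.146
```

Request:
{"op": "drive_tool", "data": {"increments": [[[0, 0, 0], [0, 0, 0]], [[0, 0, 0], [0, 0, 0]], [[0, 0, 0], [0, 0, 0]]]}}

```text
t: 17.97
eef_pos: [509.4, 377.4, 81.5]
tcp_rot: [3.141, -0.0, 1.872]
ft_force: [-1.3, -0.8, 6.0]
opening: 0.143
```

Request:
{"op": "drive_tool", "data": {"increments": [[[0, 0, -0.6], [0, 0, 0]], [[0, 0, -0.9], [0, 0, 0]], [[0, 0, -0.9], [0, 0, 0]], [[0, 0, -0.9], [0, 0, 0]], [[0, 0, -0.3], [0, 0, 0]]]}}

```text
t: 18.38
eef_pos: [510.4, 377.9, 192.6]
tcp_rot: [3.137, -0.001, 1.872]
ft_force: [0.1, -0.2, -1.6]
opening: 0.148
```

Request:
{"op": "drive_tool", "data": {"increments": [[[-0.95, -0.07, 0], [0, 0, 0.22]], [[-0.96, -0.06, 0], [0, 0, 0.22]], [[-0.95, -0.03, 0], [0, 0, 0.22]], [[-0.96, -0.02, 0], [0, 0, 0.23]], [[-0.96, -0.01, 0], [0, 0, 0.22]]]}}

```text
t: 18.8
eef_pos: [541.5, 236.1, 188.1]
tcp_rot: [-3.141, 0.0, 1.783]
ft_force: [-0.2, -0.5, -0.9]
opening: 0.147
```

Request:
{"op": "drive_tool", "data": {"increments": [[[-0.95, 0.02, 0], [0, 0, 0.22]], [[-0.96, 0.03, 0], [0, 0, 0.22]], [[-0.96, 0.05, 0], [0, 0, 0.22]], [[-0.95, 0.06, 0], [0, 0, 0.22]], [[-0.95, 0.08, 0], [0, 0, 0.22]]]}}

```text
t: 19.22
eef_pos: [573.9, 96.4, 188.2]
tcp_rot: [-3.141, 0.0, 1.695]
ft_force: [0.6, 0.1, -1.1]
opening: 0.147
```

Request:
{"op": "drive_tool", "data": {"increments": [[[-0.96, 0.1, 0], [0, 0, 0.22]], [[-0.95, 0.11, 0], [0, 0, 0.23]], [[-0.94, 0.13, 0], [0, 0, 0.22]], [[-0.95, 0.15, 0], [0, 0, 0.22]], [[-0.94, 0.17, 0], [0, 0, 0.22]]]}}

```text
t: 19.63
eef_pos: [606.3, -43.6, 188.1]
tcp_rot: [-3.141, -0.0, 1.606]
ft_force: [0.4, 0.7, -1.8]
opening: 0.143
```

Request:
{"op": "drive_tool", "data": {"increments": [[[-0.94, 0.18, 0], [0, 0, 0.22]], [[-0.94, 0.2, 0], [0, 0, 0.22]], [[0, 0, 0], [0, 0, 0]], [[0, 0, 0], [0, 0, 0]], [[0, 0, 0], [0, 0, 0]]]}}

```text
t: 20.05
eef_pos: [618.9, -97.7, 188.3]
tcp_rot: [-3.14, -0.0, 1.571]
ft_force: [0.3, 0.1, -2.0]
opening: 0.141
```

```bash
python3 - <<'E'
from plan import *
shot('wrist','w10.png'); st()
E
python3 plan.py 619.5,-98.3,86,1.571
```

```text
20.1 [618.9 -97.3 188.5] [-3.141 -0.     1.572] [-0.2 -0.4 -0.2] 0.144 [-0.26  0.52  1.58  0.    1.04 -0.26]
20.1 [618.9 -97.3 188.5] [-3.141 -0.     1.572] [-0.2 -0.4 -0.2] 0.144 [-0.26  0.52  1.58  0.    1.04 -0.26]
[[[-0.01,0.0,0.85],[0,0,0.0]],[[-0.01,0.01,0.86],[0,0,0.01]],[[-0.01,0.0,0.85],[0,0,0.0]],[[0.0,0.01,0.86],[0,0,0.0]]]
N 4 end [619.5 -98.2  85.9] 1.571
```

View pics/w10.png

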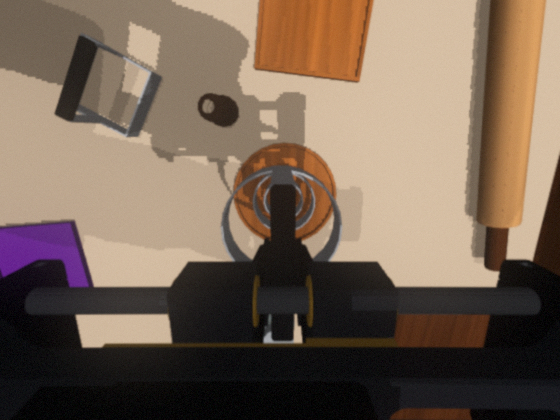

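Large ring hangs level around (282,215) and concentric laterally with the nest. Lowering gently.

Request:
{"op": "drive_tool", "data": {"increments": [[[-0.01, 0.01, 0.8], [0, 0, 0]], [[-0.01, 0.01, 0.8], [0, 0, 0]], [[-0.01, 0, 0.8], [0, 0, 0]], [[0, 0, 0.5], [0, 0, 0]], [[0, 0, 0.3], [0, 0, 0]]]}}

```text
t: 20.52
eef_pos: [619.0, -97.6, 91.2]
tcp_rot: [-3.139, -0.001, 1.573]
ft_force: [-0.2, 0.3, -1.3]
opening: 0.144
```

Request:
{"op": "drive_tool", "data": {"increments": [[[0, 0, 0.15], [0, 0, 0]], [[0, 0, 0.06], [0, 0, 0]], [[0, 0, 0], [0, 0, 0]]]}}

```text
t: 20.77
eef_pos: [620.2, -98.7, 87.3]
tcp_rot: [3.141, 0.0, 1.572]
ft_force: [0.3, -0.0, -0.8]
opening: 0.143
```

Request:
{"op": "drive_tool", "data": {"increments": [[[0, 0, 0.05], [0, 0, 0]], [[0, 0, 0], [0, 0, 0]]]}}

```text
t: 20.93
eef_pos: [620.2, -99.1, 86.0]
tcp_rot: [3.14, 0.0, 1.571]
ft_force: [-0.4, -0.5, -1.5]
opening: 0.147
```

Request:
{"op": "drive_tool", "data": {"increments": [[[0, 0, 0], [0, 0, 0]], [[0, 0, 0], [0, 0, 0]], [[0, 0, 0], [0, 0, 0]], [[0, 0, 0], [0, 0, 0]], [[0, 0, -0.3], [0, 0, 0]]], "jaw": -0.2}}

```text
t: 21.35
eef_pos: [619.3, -99.0, 93.4]
tcp_rot: [-3.139, -0.0, 1.571]
ft_force: [0.1, -0.3, -0.3]
opening: 0.387
```

Request:
{"op": "drive_tool", "data": {"increments": [[[0, 0, -0.6], [0, 0, 0]], [[0, 0, -1], [0, 0, 0]], [[0, 0, -1], [0, 0, 0]], [[0, 0, -1], [0, 0, 0]], [[0, 0, -0.8], [0, 0, 0]]]}}

```text
t: 21.77
eef_pos: [620.1, -99.1, 229.5]
tcp_rot: [3.14, 0.001, 1.571]
ft_force: [0.5, -0.4, 0.5]
opening: 0.404
```

Request:
{"op": "drive_tool", "data": {"increments": [[[0, 0, 0], [0, 0, 0]], [[0, 0, 0], [0, 0, 0]]]}}

```text
t: 21.93
eef_pos: [620.2, -99.2, 228.2]
tcp_rot: [3.139, 0.001, 1.571]
ft_force: [-0.8, -0.4, 0.7]
opening: 0.399
```

```bash
python3 - <<'E'
from meas import *
from plan import st
st();p=shot('wrist','w11.png');
t=(619.5,-99)
ov(p,[(circ(*t,9,63),(0,255,0)),(circ(*t,9,59),(0,255,0)),(circ(*t,32,49),(0,0,255)),(rect(*t,102,98,14,1.571),(255,255,0)),(rect(653,95,9,116,116,-.117),(0,255,0))],'o8.png',(170,0,430,250),3)
E
```

```text
21.93 [620.2 -99.2 228.2] [3.139e+00 1.000e-03 1.571e+00] [-0.8 -0.4  0.7] 0.399 [-0.26  0.48  1.54 -0.    1.12 -0.26]
```

View pics/o8.png

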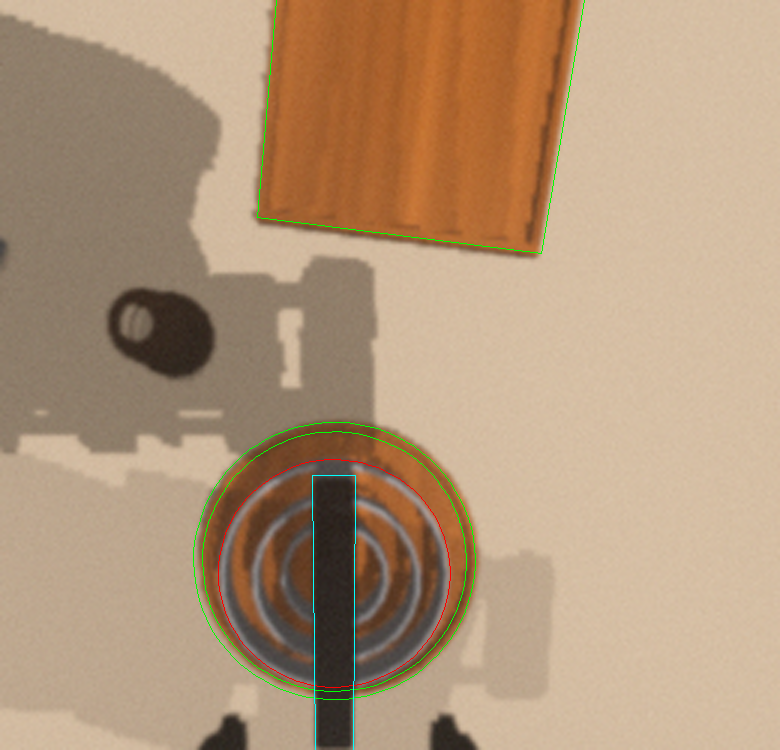

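```bash
python3 plan.py c619.8,-99.1,227,1.571 439,220,195,2.25
```

```text
21.98 [619.7 -99.  226.7] [3.141 0.    1.571] [ 0.6  0.9 -1. ] 0.399 [-0.26  0.48  1.54 -0.    1.12 -0.26]
[[[0.82,-0.46,0.08],[0,0,-0.65]],[[0.84,-0.42,0.08],[0,0,-0.66]],[[0.86,-0.38,0.09],[0,0,-0.65]],[[0.88,-0.33,0.08],[0,0,-0.65]],[[0.9,-0.28,0.08],[0,0,-0.65]]]
[[[0.91,-0.24,0.08],[0,0,-0.66]],[[0.92,-0.19,0.08],[0,0,-0.65]],[[0.93,-0.14,0.09],[0,0,-0.65]],[[0.94,-0.09,0.08],[0,0,-0.66]],[[0.94,-0.04,0.08],[0,0,-0.65]]]
[[[0.94,0.0,0.08],[0,0,-0.65]],[[0.93,0.06,0.08],[0,0,-0.65]],[[0.94,0.1,0.09],[0,0,-0.66]]]
N 13 end [438.9 219.9 194.9] 2.25
```

Request:
{"op": "drive_tool", "data": {"increments": [[[0.82, -0.46, 0.08], [0, 0, -0.65]], [[0.84, -0.42, 0.08], [0, 0, -0.66]], [[0.86, -0.38, 0.09], [0, 0, -0.65]], [[0.88, -0.33, 0.08], [0, 0, -0.65]], [[0.9, -0.28, 0.08], [0, 0, -0.65]]]}}

```text
t: 22.4
eef_pos: [549.0, 24.6, 212.6]
tcp_rot: [-3.139, -0.001, 1.834]
ft_force: [-0.3, 1.2, 0.9]
opening: 0.402
```

Request:
{"op": "drive_tool", "data": {"increments": [[[0.91, -0.24, 0.08], [0, 0, -0.66]], [[0.92, -0.19, 0.08], [0, 0, -0.65]], [[0.93, -0.14, 0.09], [0, 0, -0.65]], [[0.94, -0.09, 0.08], [0, 0, -0.66]], [[0.94, -0.04, 0.08], [0, 0, -0.65]]]}}

```text
t: 22.82
eef_pos: [479.3, 147.4, 200.5]
tcp_rot: [-3.139, -0.001, 2.096]
ft_force: [0.3, 0.2, 0.2]
opening: 0.4
```

Request:
{"op": "drive_tool", "data": {"increments": [[[0.94, 0, 0.08], [0, 0, -0.65]], [[0.93, 0.06, 0.08], [0, 0, -0.65]], [[0.94, 0.1, 0.09], [0, 0, -0.66]], [[0, 0, 0], [0, 0, 0]], [[0, 0, 0], [0, 0, 0]]]}}

```text
t: 23.23
eef_pos: [437.9, 220.6, 193.3]
tcp_rot: [-3.14, -0.001, 2.253]
ft_force: [0.6, 0.1, -0.4]
opening: 0.4
```

```bash
python3 - <<'E'
from meas import *
from plan import st
p=shot('wrist','w12.png');st()
ov(p,[(rect(439,220,54,46,14,2.25),(255,255,0)),(rect(439,220,28,46,46,2.25),(0,0,255))],'o9.png',(200,120,360,280),4)
E
```

```text
23.28 [438.5 219.9 193.5] [-3.14  -0.     2.251] [-0.7 -0.2 -0. ] 0.397 [ 0.33  0.33  1.91 -0.    0.91 -0.35]
```

View pics/o9.png

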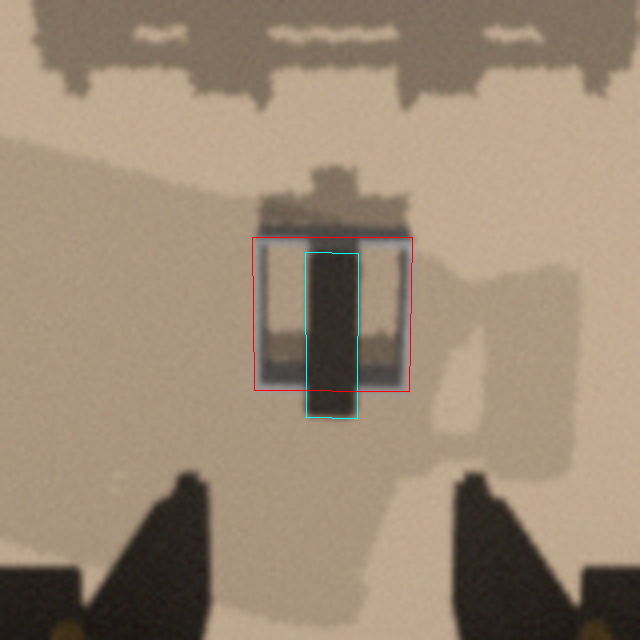

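Request:
{"op": "drive_tool", "data": {"increments": [[[0, 0.01, 0.9], [0, 0, 0]], [[0, 0.01, 0.9], [0, 0, 0]], [[0, 0, 0.9], [0, 0, 0]], [[0, 0, 0.9], [0, 0, 0]], [[0, 0, 0.8], [0, 0, 0]]]}}

```text
t: 23.7
eef_pos: [439.6, 219.0, 60.5]
tcp_rot: [-3.141, -0.0, 2.248]
ft_force: [0.5, 0.6, 0.3]
opening: 0.4
```

Request:
{"op": "drive_tool", "data": {"increments": [[[0, 0, 0.6], [0, 0, 0]], [[0, 0, 0.24], [0, 0, 0]], [[0, 0, 0], [0, 0, 0]], [[0, 0, 0], [0, 0, 0]]]}}

```text
t: 24.03
eef_pos: [439.8, 219.7, 37.2]
tcp_rot: [-3.141, -0.0, 2.249]
ft_force: [0.5, -1.0, -0.4]
opening: 0.4
```

Request:
{"op": "drive_tool", "data": {"increments": [[[0, 0, 0], [0, 0, 0]], [[0, 0, 0], [0, 0, 0]], [[0, 0, 0], [0, 0, 0]], [[0, 0, 0], [0, 0, 0]], [[0, 0, 0], [0, 0, 0]]], "jaw": -1}}

```text
t: 24.45
eef_pos: [439.4, 220.3, 37.5]
tcp_rot: [3.141, 0.0, 2.251]
ft_force: [-0.7, -0.5, 2.9]
opening: 0.142
```

Request:
{"op": "drive_tool", "data": {"increments": [[[0, 0, 0], [0, 0, 0]], [[0, 0, 0], [0, 0, 0]], [[0, 0, 0], [0, 0, 0]]]}}

```text
t: 24.7
eef_pos: [439.4, 220.3, 37.4]
tcp_rot: [3.141, 0.0, 2.251]
ft_force: [-0.8, -1.1, 6.6]
opening: 0.142
```

```bash
python3 plan.py 439,220,140,2.25 653,95,140,1.454
```

```text
24.7 [439.4 220.3  37.4] [3.141 0.    2.251] [-0.8 -1.1  6.6] 0.142 [ 0.33  0.58  2.05 -0.    0.52 -0.35]
[[[0.0,0.0,-0.85],[0,0,0.0]],[[0.0,-0.01,-0.86],[0,0,0.0]],[[0.0,0.0,-0.85],[0,0,0.01]],[[0.0,-0.01,-0.86],[0,0,-0.0]]]
N 4 end [439.  219.9 140. ] 2.25
[[[-0.7,0.27,0.0],[0,0,0.9]],[[-0.68,0.31,0.0],[0,0,0.91]],[[-0.66,0.37,0.0],[0,0,0.9]],[[-0.63,0.41,0.0],[0,0,0.91]],[[-0.59,0.46,0.0],[0,0,0.9]]]
[[[-0.57,0.5,0.0],[0,0,0.91]],[[-0.52,0.53,0.0],[0,0,0.9]],[[-0.48,0.58,0.0],[0,0,0.91]],[[-0.45,0.6,0.0],[0,0,0.9]],[[-0.39,0.64,0.0],[0,0,0.9]]]
[[[-0.35,0.67,0.0],[0,0,0.91]]]
N 11 end [653.1  95.  140. ] 1.454
```

Request:
{"op": "drive_tool", "data": {"increments": [[[0, 0, -0.6], [0, 0, 0]], [[0, 0, -0.9], [0, 0, 0]], [[0, 0, -0.9], [0, 0, 0]], [[0, 0, -0.6], [0, 0, 0]], [[0, 0, -0.42], [0, 0, 0]]]}}

```text
t: 25.12
eef_pos: [439.6, 220.4, 141.5]
tcp_rot: [3.14, 0.001, 2.251]
ft_force: [0.1, -0.4, -0.2]
opening: 0.145
```

Request:
{"op": "drive_tool", "data": {"increments": [[[-0.7, 0.27, 0], [0, 0, 0.9]], [[-0.68, 0.31, 0], [0, 0, 0.91]], [[-0.66, 0.37, 0], [0, 0, 0.9]], [[-0.63, 0.41, 0], [0, 0, 0.91]], [[-0.59, 0.46, 0], [0, 0, 0.9]]]}}

```text
t: 25.53
eef_pos: [537.4, 163.0, 139.6]
tcp_rot: [-3.141, 0.0, 1.885]
ft_force: [-0.2, -1.0, -0.7]
opening: 0.14
```

Request:
{"op": "drive_tool", "data": {"increments": [[[-0.57, 0.5, 0], [0, 0, 0.91]], [[-0.52, 0.53, 0], [0, 0, 0.9]], [[-0.48, 0.58, 0], [0, 0, 0.91]], [[-0.45, 0.6, 0], [0, 0, 0.9]], [[-0.39, 0.64, 0], [0, 0, 0.9]]]}}

```text
t: 25.95
eef_pos: [634.6, 106.2, 139.4]
tcp_rot: [-3.141, 0.0, 1.524]
ft_force: [-0.6, 0.9, -0.2]
opening: 0.147
```

Request:
{"op": "drive_tool", "data": {"increments": [[[-0.35, 0.67, 0], [0, 0, 0.91]], [[0, 0, 0], [0, 0, 0]], [[0, 0, 0], [0, 0, 0]], [[0, 0, 0], [0, 0, 0]]]}}

```text
t: 26.28
eef_pos: [652.8, 95.8, 139.2]
tcp_rot: [-3.14, 0.0, 1.456]
ft_force: [-0.9, 0.1, -1.5]
opening: 0.144
```

```bash
python3 - <<'E'
from meas import *
from plan import st
p=shot('wrist','w13.png');st()
ov(p,[(rect(653,95,9,116,116,-.117),(0,255,0)),(rect(653,95,9,108,108,-.117),(0,255,0))],'o10.png',(180,100,390,280),4)
E
python3 plan.py 653,95,43,1.454
```

```text
26.33 [652.7  96.  139.5] [-3.141  0.     1.456] [ 0.3  0.5 -1.2] 0.145 [0.05 0.62 1.54 0.   0.98 0.16]
26.33 [652.7  96.  139.5] [-3.141  0.     1.456] [ 0.3  0.5 -1.2] 0.145 [0.05 0.62 1.54 0.   0.98 0.16]
[[[-0.01,0.0,0.8],[0,0,0.01]],[[-0.01,0.01,0.81],[0,0,0.0]],[[0.0,0.0,0.8],[0,0,0.01]],[[-0.01,0.0,0.81],[0,0,0.01]]]
N 4 end [652.9  95.1  42.9] 1.454
```

View pics/o10.png

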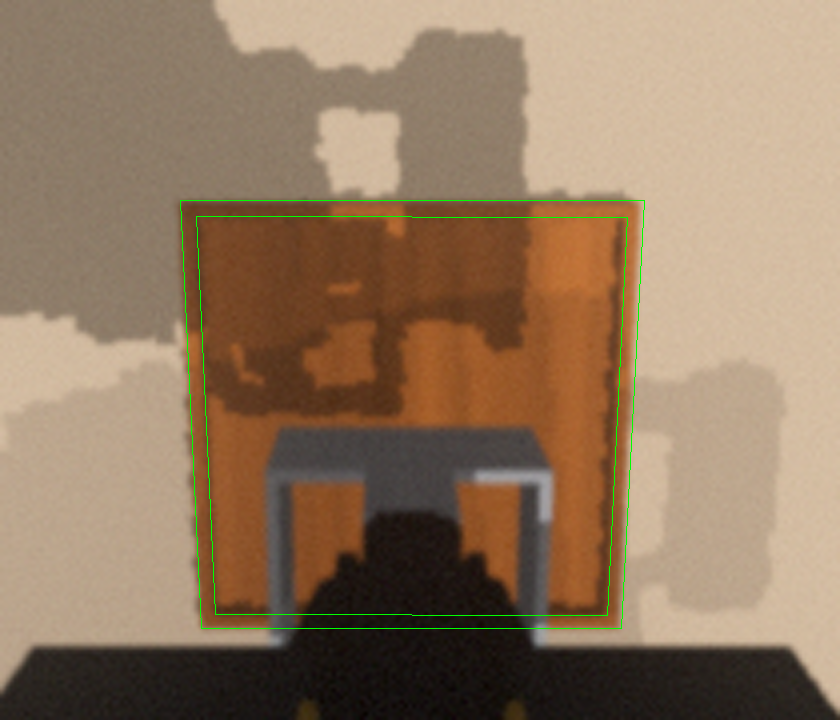

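Request:
{"op": "drive_tool", "data": {"increments": [[[-0.01, 0, 0.8], [0, 0, 0.01]], [[-0.01, 0, 0.8], [0, 0, 0.01]], [[-0.01, 0, 0.8], [0, 0, 0.01]], [[0, 0, 0.5], [0, 0, 0]], [[0, 0, 0.25], [0, 0, 0]]]}}

```text
t: 26.75
eef_pos: [651.9, 95.2, 43.2]
tcp_rot: [-3.139, 0.001, 1.454]
ft_force: [-1.1, -0.5, -0.7]
opening: 0.141
```

Request:
{"op": "drive_tool", "data": {"increments": [[[0, 0, 0.1], [0, 0, 0]], [[0, 0, 0], [0, 0, 0]], [[0, 0, 0], [0, 0, 0]]]}}

```text
t: 27.0
eef_pos: [653.7, 95.0, 43.1]
tcp_rot: [3.14, -0.0, 1.453]
ft_force: [-0.3, 0.1, 0.2]
opening: 0.144
```

Request:
{"op": "drive_tool", "data": {"increments": [[[0, -0.02, 0.04], [0, 0, 0]], [[0, 0, 0.02], [0, 0, 0]], [[0, 0, 0], [0, 0, 0]]]}}

```text
t: 27.25
eef_pos: [653.1, 94.9, 41.5]
tcp_rot: [3.14, -0.0, 1.452]
ft_force: [-3.1, 0.0, 6.1]
opening: 0.14
```

Request:
{"op": "drive_tool", "data": {"increments": [[[0, 0, 0], [0, 0, 0]], [[0, 0, 0], [0, 0, 0]], [[0, 0, 0], [0, 0, 0]], [[0, 0, 0], [0, 0, 0]], [[0, 0, -0.3], [0, 0, 0]]], "jaw": -0.2}}

```text
t: 27.67
eef_pos: [652.1, 94.6, 48.1]
tcp_rot: [-3.139, 0.001, 1.452]
ft_force: [0.2, -0.2, -0.6]
opening: 0.387
```

Request:
{"op": "drive_tool", "data": {"increments": [[[0, 0, -0.6], [0, 0, 0]], [[0, 0, -1], [0, 0, 0]], [[0, 0, -1], [0, 0, 0]], [[0, 0, -1], [0, 0, 0]], [[0, 0, -1], [0, 0, 0]]]}}

```text
t: 28.08
eef_pos: [652.6, 94.7, 189.5]
tcp_rot: [3.141, 0.0, 1.452]
ft_force: [-0.5, -1.5, -0.4]
opening: 0.4
```

Request:
{"op": "drive_tool", "data": {"increments": [[[0, 0, -0.5], [0, 0, 0]], [[0, 0, 0], [0, 0, 0]], [[0, 0, 0], [0, 0, 0]]]}}

```text
t: 28.33
eef_pos: [652.9, 94.7, 203.4]
tcp_rot: [3.14, -0.0, 1.452]
ft_force: [0.6, -1.2, -0.7]
opening: 0.399
```

```bash
python3 - <<'E'
from meas import *
from plan import st
p=shot('wrist','w14.png');st()
t=(652.7,94.8)
ov(p,[(rect(*t,9,116,116,-.117),(0,255,0)),(rect(*t,9,108,108,-.117),(0,255,0)),(rect(*t,32,46,46,-.117),(0,0,255)),(rect(*t,58,46,14,1.454),(255,255,0))],'o11.png',(180,100,390,280),4)
E
python3 plan.py c652.7,94.8,203,1.454 433,22,215,1.1
```

```text
28.38 [652.5  94.7 202.1] [-3.141  0.     1.452] [ 0.3  0.1 -0.7] 0.401 [ 0.04  0.55  1.48 -0.    1.11  0.16]
28.38 [652.5  94.7 202.1] [-3.141  0.     1.452] [ 0.3  0.1 -0.7] 0.401 [ 0.04  0.55  1.48 -0.    1.11  0.16]
[[[-0.41,-0.87,-0.05],[0,0,0.55]],[[-0.44,-0.86,-0.05],[0,0,0.56]],[[-0.49,-0.83,-0.05],[0,0,0.55]],[[-0.52,-0.82,-0.05],[0,0,0.55]],[[-0.55,-0.78,-0.05],[0,0,0.56]]]
[[[-0.59,-0.77,-0.05],[0,0,0.55]],[[-0.63,-0.73,-0.05],[0,0,0.55]],[[-0.65,-0.71,-0.05],[0,0,0.55]]]
N 8 end [433.  22. 215.] 1.1
```

View pics/o11.png

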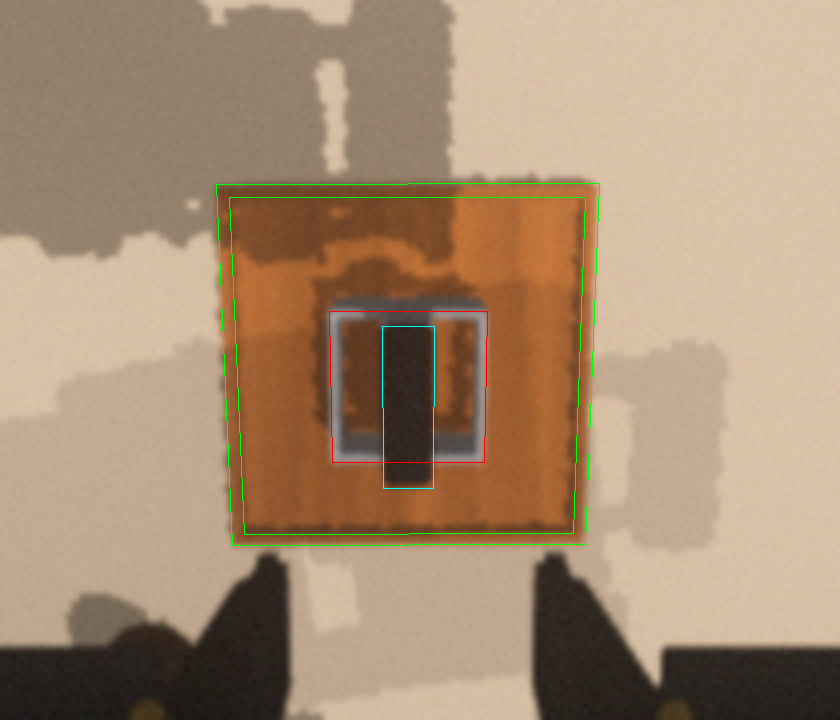

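Request:
{"op": "drive_tool", "data": {"increments": [[[-0.41, -0.87, -0.05], [0, 0, 0.55]], [[-0.44, -0.86, -0.05], [0, 0, 0.56]], [[-0.49, -0.83, -0.05], [0, 0, 0.55]], [[-0.52, -0.82, -0.05], [0, 0, 0.55]], [[-0.55, -0.78, -0.05], [0, 0, 0.56]]]}}

```text
t: 28.8
eef_pos: [513.5, 49.2, 208.4]
tcp_rot: [-3.139, 0.001, 1.229]
ft_force: [0.8, -0.3, -0.6]
opening: 0.398
```

Request:
{"op": "drive_tool", "data": {"increments": [[[-0.59, -0.77, -0.05], [0, 0, 0.55]], [[-0.63, -0.73, -0.05], [0, 0, 0.55]], [[-0.65, -0.71, -0.05], [0, 0, 0.55]], [[0, 0, 0], [0, 0, 0]], [[0, 0, 0], [0, 0, 0]]]}}

```text
t: 29.22
eef_pos: [432.1, 22.1, 213.9]
tcp_rot: [-3.141, 0.0, 1.098]
ft_force: [0.9, -0.1, 0.1]
opening: 0.398
```

```bash
python3 - <<'E'
from meas import *
from plan import st
p=shot('wrist','w15.png');st()
ov(p,[(rect(433,22,76,74,14,1.1),(255,255,0)),(rect(433,22,28,74,74,1.1),(0,0,255))],'o12.png',(180,110,380,300),4)
E
```

```text
29.27 [433.1  22.2 214. ] [-3.141  0.     1.099] [ 0.3  0.4 -0.4] 0.396 [-0.1   0.22  2.   -0.    0.92  0.37]
```

View pics/o12.png

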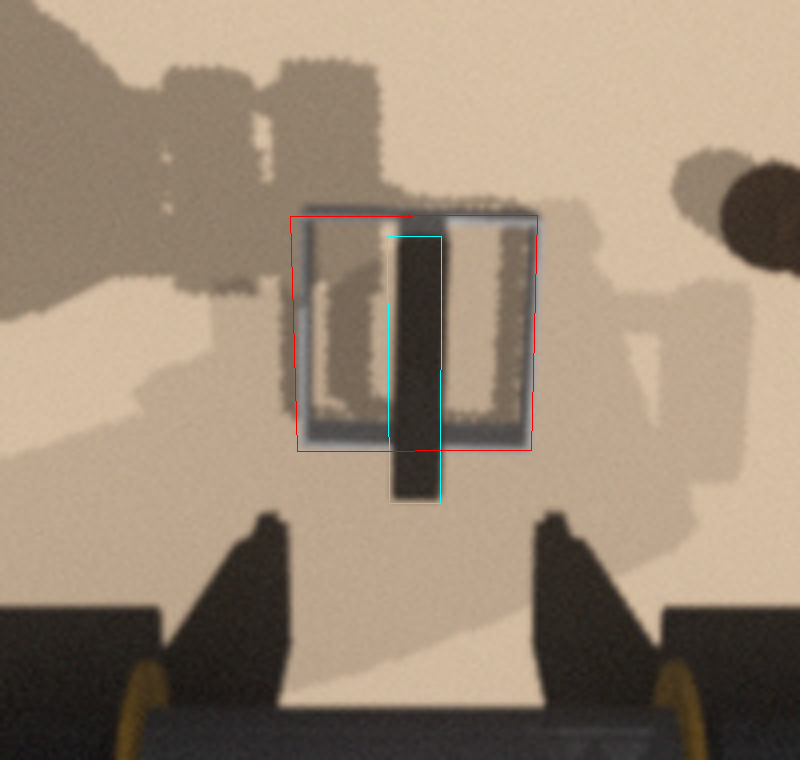

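```bash
python3 - <<'E'
from meas import *
p=env.read_camera('wrist')
r=ends(p,(180,110),4,(422,236),(416,500),76); print(r)
ov(p,[(rect(*r[0],76,74,14,r[2]),(255,255,0)),(rect(*r[0],28,74,74,r[2]),(0,0,255))],'o13.png',(180,110,380,300),4)
E
python3 plan.py
```

```text
(array([435.5,  22. ]), np.float64(73.2), np.float64(1.078))
29.32 [433.6  22.3 213.9] [-3.141  0.     1.099] [0.1 0.3 0.2] 0.397 [-0.1   0.22  2.   -0.    0.92  0.37]
```

View pics/o13.png

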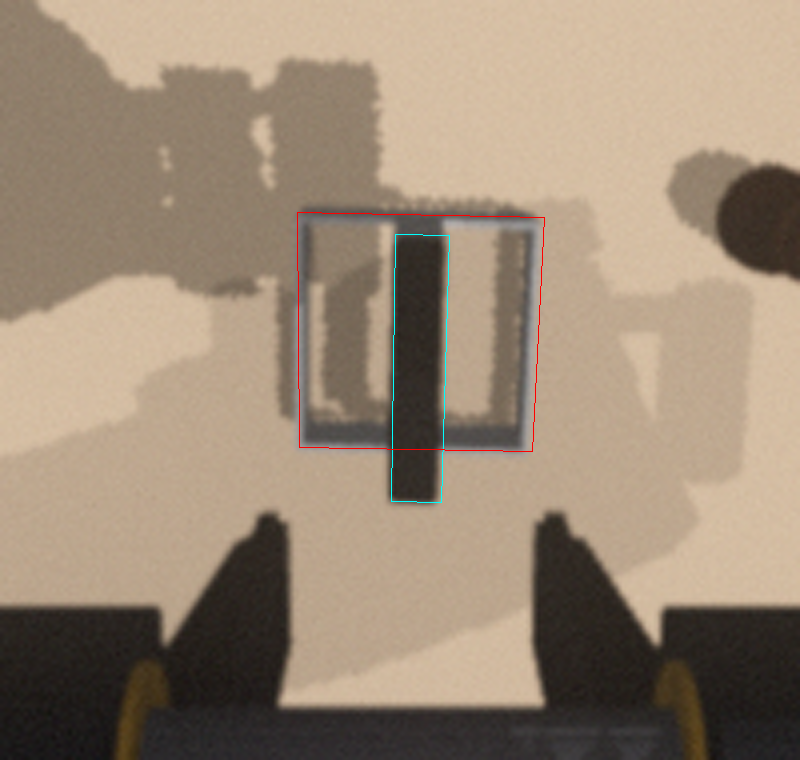

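Request:
{"op": "drive_tool", "data": {"increments": [[[0.01, 0.02, 0.8], [0, 0, 0.1]], [[0.01, 0.01, 0.9], [0, 0, 0.09]], [[0, 0, 0.9], [0, 0, 0]], [[0, 0, 0.9], [0, 0, 0]], [[0, 0, 0.8], [0, 0, 0]]]}}

```text
t: 29.73
eef_pos: [434.5, 22.7, 83.2]
tcp_rot: [-3.141, 0.0, 1.084]
ft_force: [1.1, 0.3, -1.1]
opening: 0.4
```

Request:
{"op": "drive_tool", "data": {"increments": [[[0, 0, 0.6], [0, 0, 0]], [[0, 0, 0.26], [0, 0, 0]], [[0, 0, 0], [0, 0, 0]], [[0, 0, 0], [0, 0, 0]]]}}

```text
t: 30.07
eef_pos: [434.5, 22.6, 59.4]
tcp_rot: [-3.141, 0.0, 1.084]
ft_force: [-0.5, -0.3, 0.3]
opening: 0.401
```

Request:
{"op": "drive_tool", "data": {"increments": [[[0, 0, 0], [0, 0, 0]], [[0, 0, 0], [0, 0, 0]], [[0, 0, 0], [0, 0, 0]], [[0, 0, 0], [0, 0, 0]], [[0, 0, 0], [0, 0, 0]]], "jaw": -1}}

```text
t: 30.48
eef_pos: [434.4, 22.4, 60.0]
tcp_rot: [3.14, -0.0, 1.083]
ft_force: [-1.1, 1.0, 5.9]
opening: 0.145
```

Request:
{"op": "drive_tool", "data": {"increments": [[[0, 0, 0], [0, 0, 0]], [[0, 0, 0], [0, 0, 0]], [[0, 0, 0], [0, 0, 0]]]}}

```text
t: 30.73
eef_pos: [434.4, 22.4, 60.0]
tcp_rot: [3.141, -0.0, 1.084]
ft_force: [-1.6, 0.4, 7.8]
opening: 0.142
```

```bash
python3 plan.py 434.5,22.3,160,1.085 652.7,94.8,160,1.453
```

```text
30.73 [434.4  22.4  60. ] [ 3.141 -0.     1.084] [-1.6  0.4  7.8] 0.142 [-0.1   0.49  2.17 -0.    0.49  0.39]
[[[0.0,0.0,-0.83],[0,0,-0.0]],[[0.0,0.0,-0.84],[0,0,-0.01]],[[0.0,0.0,-0.83],[0,0,-0.0]],[[0.0,0.0,-0.83],[0,0,-0.01]]]
N 4 end [434.4  22.4 159.9] 1.085
[[[0.69,0.66,0.0],[0,0,-0.57]],[[0.66,0.7,0.0],[0,0,-0.58]],[[0.63,0.72,0.0],[0,0,-0.57]],[[0.59,0.75,0.0],[0,0,-0.58]],[[0.56,0.78,0.0],[0,0,-0.57]]]
[[[0.52,0.81,0.0],[0,0,-0.58]],[[0.49,0.82,0.0],[0,0,-0.57]],[[0.44,0.85,0.0],[0,0,-0.58]]]
N 8 end [652.6  94.7 159.9] 1.453
```

Request:
{"op": "drive_tool", "data": {"increments": [[[0, 0, -0.6], [0, 0, 0]], [[0, 0, -0.9], [0, 0, 0]], [[0, 0, -0.9], [0, 0, 0]], [[0, 0, -0.6], [0, 0, 0]], [[0, 0, -0.34], [0, 0, 0]]]}}

```text
t: 31.15
eef_pos: [434.6, 22.4, 161.9]
tcp_rot: [3.139, -0.001, 1.083]
ft_force: [0.7, -0.4, -1.2]
opening: 0.144
```

Request:
{"op": "drive_tool", "data": {"increments": [[[0.69, 0.66, 0], [0, 0, -0.57]], [[0.66, 0.7, 0], [0, 0, -0.58]], [[0.63, 0.72, 0], [0, 0, -0.57]], [[0.59, 0.75, 0], [0, 0, -0.58]], [[0.56, 0.78, 0], [0, 0, -0.57]]]}}

```text
t: 31.57
eef_pos: [571.5, 68.0, 159.8]
tcp_rot: [-3.141, 0.0, 1.315]
ft_force: [-0.4, -1.1, -0.7]
opening: 0.145
```

Request:
{"op": "drive_tool", "data": {"increments": [[[0.52, 0.81, 0], [0, 0, -0.58]], [[0.49, 0.82, 0], [0, 0, -0.57]], [[0.44, 0.85, 0], [0, 0, -0.58]], [[0, 0, 0], [0, 0, 0]], [[0, 0, 0], [0, 0, 0]]]}}

```text
t: 31.98
eef_pos: [652.7, 94.7, 158.8]
tcp_rot: [-3.14, 0.0, 1.452]
ft_force: [-0.8, 0.2, -1.4]
opening: 0.144
```

Request:
{"op": "drive_tool", "data": {"increments": [[[0, 0, 0], [0, 0, 0]], [[0, 0, 0], [0, 0, 0]]]}}

```text
t: 32.15
eef_pos: [651.6, 94.1, 159.7]
tcp_rot: [-3.141, 0.0, 1.451]
ft_force: [0.4, -0.4, -0.3]
opening: 0.146
```

```bash
python3 - <<'E'
from plan import *
shot('wrist','w16.png'); st()
E
```

```text
32.2 [651.7  94.1 159.9] [-3.141  0.     1.451] [ 0.4 -0.7 -1.2] 0.148 [ 0.04  0.59  1.53 -0.    1.02  0.16]
```

View pics/w16.png

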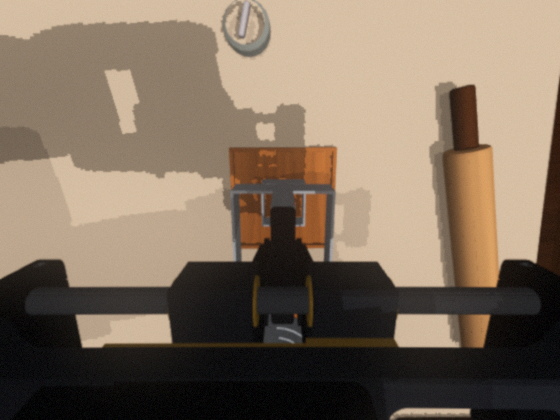

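Request:
{"op": "drive_tool", "data": {"increments": [[[0.01, 0.02, 0.8], [0, 0, 0]], [[0.01, 0.01, 0.8], [0, 0, 0]], [[0, 0, 0.7], [0, 0, 0]], [[0, 0, 0.5], [0, 0, 0]], [[0, 0, 0.2], [0, 0, 0]]]}}

```text
t: 32.62
eef_pos: [652.1, 94.5, 67.9]
tcp_rot: [-3.139, 0.001, 1.451]
ft_force: [-0.8, -0.5, -1.0]
opening: 0.144
```

Request:
{"op": "drive_tool", "data": {"increments": [[[0, 0, 0.1], [0, 0, 0]], [[0, 0, 0], [0, 0, 0]], [[0, 0, 0], [0, 0, 0]]]}}

```text
t: 32.87
eef_pos: [653.8, 94.8, 67.8]
tcp_rot: [3.14, -0.0, 1.451]
ft_force: [0.1, 0.5, -1.2]
opening: 0.148
```

Request:
{"op": "drive_tool", "data": {"increments": [[[0, -0.01, 0.06], [0, 0, 0]], [[0, 0, 0.04], [0, 0, 0]], [[0, 0, 0], [0, 0, 0]], [[0, 0, 0], [0, 0, 0]]]}}

```text
t: 33.2
eef_pos: [653.3, 94.9, 64.1]
tcp_rot: [3.141, 0.0, 1.451]
ft_force: [-0.7, -1.0, 0.8]
opening: 0.145
```

Request:
{"op": "drive_tool", "data": {"increments": [[[0, 0, 0], [0, 0, 0]], [[0, 0, 0], [0, 0, 0]], [[0, 0, 0], [0, 0, 0]], [[0, 0, 0], [0, 0, 0]], [[0, 0, -0.3], [0, 0, 0]]], "jaw": -0.2}}

```text
t: 33.62
eef_pos: [652.3, 94.8, 71.5]
tcp_rot: [-3.139, 0.001, 1.451]
ft_force: [-0.5, -0.7, -1.0]
opening: 0.389
```

Request:
{"op": "drive_tool", "data": {"increments": [[[0, 0, -0.6], [0, 0, 0]], [[0, 0, -1], [0, 0, 0]], [[0, 0, -1], [0, 0, 0]], [[0, 0, -1], [0, 0, 0]], [[0, 0, -1], [0, 0, 0]]]}}

```text
t: 34.03
eef_pos: [652.9, 94.9, 213.0]
tcp_rot: [3.141, 0.0, 1.451]
ft_force: [0.9, -0.6, 0.1]
opening: 0.403
```

Request:
{"op": "drive_tool", "data": {"increments": [[[0, 0, -0.2], [0, 0, 0]], [[0, 0, 0], [0, 0, 0]], [[0, 0, 0], [0, 0, 0]], [[0, 0, 0], [0, 0, 0]]]}}

```text
t: 34.37
eef_pos: [652.5, 94.9, 215.3]
tcp_rot: [-3.139, 0.0, 1.451]
ft_force: [-0.5, 0.4, -0.4]
opening: 0.403
```

```bash
python3 - <<'E'
from meas import *
from plan import st
p=shot('wrist','w17.png');st()
t=(652.7,94.8)
ov(p,[(rect(*t,9,116,116,-.117),(0,255,0)),(rect(*t,9,108,108,-.117),(0,255,0)),(rect(*t,32,74,74,-.117),(0,0,255)),(rect(*t,80,74,14,1.454),(255,255,0))],'o14.png',(180,100,390,280),3)
p=shot('top','t17.png'); shot('scene','s17.png')
u=(619.5,-99)
ov(p,[(rect(*t,9,116,116,-.117),(0,255,0)),(rect(*t,32,74,74,-.117),(0,0,255)),(circ(*u,9,63),(0,255,0)),(circ(*u,32,49),(0,0,255))],'o15.png',(150,80,420,280),2)
E
```

```text
34.42 [652.6  94.8 215.2] [-3.139  0.     1.451] [-1.  -0.5  0.2] 0.397 [ 0.04  0.54  1.47 -0.    1.14  0.16]
```

View pics/o14.png

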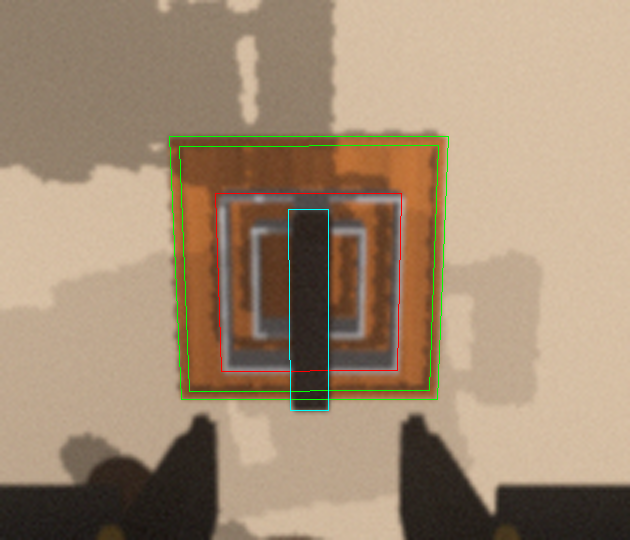

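View pics/s17.png

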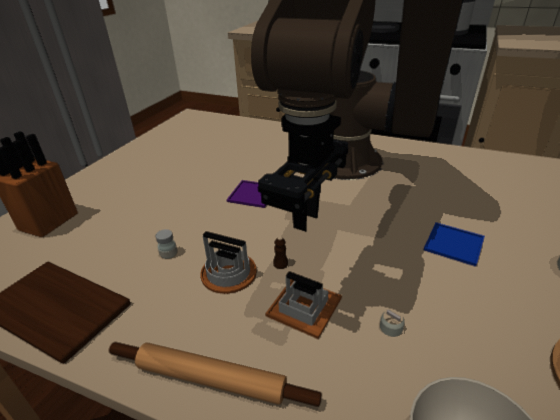

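View pics/o15.png

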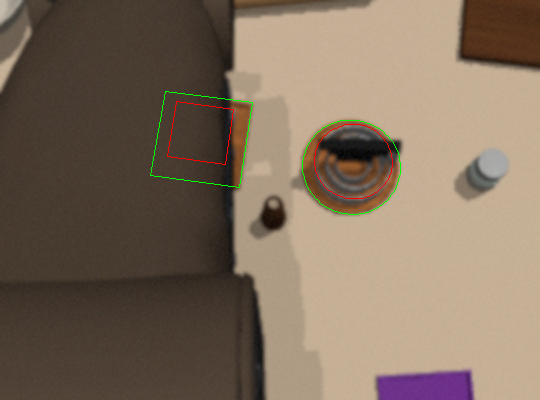

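```bash
python3 -c "
from cell import env
print(env.job_done(), env.state()['t'])"
```

```text
the job is handed in; nothing more can be done
the job is handed in; nothing more can be done
```

Both nests are built, and the job was handed in at about 34.4 s of the 136 s allowed. The three round cutters are on the round tray and the two square ones on the square wooden tray. In each nest the smallest went down first.

**Last checks:** I checked each nest by overlaying its outline on a wrist picture. Every cutter sat within about 1 mm of the tray centre. The handles were in line, and the squares were parallel to the tray sides. In the scene picture both nests stand upright, and the salt mill, timer and jar are where they started. The gripper was open and clear, about 13 cm above the square nest.

**What went wrong or disagreed:**
- **First grasp:** my first try at the small round cutter lifted before the fingers had closed. The cutter stayed standing, and the second try held it.
- **Force spike:** setting down the medium round cutter gave a brief wrist reading of about 37 N, which then dropped back to zero. It is well under the 120 N wrist limit.
- **Camera disagreement:** the top and scene cameras differed by about 5 mm on the tray centres. I relied on the close wrist views, whose overlays matched the known sizes. In the last top view the arm hid most of the square nest, so the final square-nest check rests on the wrist and scene pictures.

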